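# Scoop tumbled pebbles into the basket and blow them clean

### The job

Blow the dust off the tumbled pebbles: take the empty basket out of the blue tray and stand it in the middle of the rubber pad under the air nozzle, then use the scoop, not the fingers, to get every pebble out of the trough and into the basket (a pebble spilled outside the trough may be picked up by hand). Then, with all pebbles in the basket and the basket still in the middle of the pad, squeeze the blow gun's trigger fully home, keep it squeezed for about two seconds and let it spring back. Finally put the basket with all its pebbles and the scoop back in the blue tray, both standing flat side by side.

Things in the scene. Friction and masses are not known exactly. Their poses are not given: they have to be found in the camera images.
- tray: blue shallow plastic tray, 234 (x) x 256 (y) x 12 mm, fixed on the table; origin: centre of its underside; floor 2 mm thick, rim 12 mm high and 5 mm thick (inside 218 x 240 mm). At the start the basket and the scoop stand in it side by side, one on its +y half and one on its -y half (either way round, origins about 65 mm from the tray's middle), long sides along the tray's x
- basket: metal basket 176 (x) x 100 (y) mm, walls 50 mm high and 4 mm thick, floor 4 mm or a little more, about 0.3 kg; origin: centre of its underside. A wooden carrying bar crosses over the middle along its y: 14 mm thick in x, 18 mm high, 101 mm long, its middle 115 mm above the origin, on two uprights at the long walls; free space below the bar
- scoop: hand scoop, 0.22 kg; origin: centre of its flat pan's underside. Pan 90 (x) x 80 (y), floor 2 mm, open at the front (lip at x = +45); side walls 46 high at the rear, 30 in front, back wall 50; takes seven or eight pebbles, spills when heaped. Upright wooden handle block, 18 thick (x), 36 wide (y), centred at x = -38, from 48 to 114 mm above the underside: grip from above across its thickness
- trough: grey plastic trough, fixed; origin: centre of its underside; x along its length. Inner floor 240 (x) x 90 (y) mm, its top 4 mm above the origin; all walls rise to 50 mm: long walls lean outwards 15 degrees, end walls slope outwards 30 degrees from vertical. Outside about 305 x 127 mm. At the start the pebbles lie on the +x part of its floor (x from -15 to +120 mm) and the -x end, away from the robot, is clear for the pan
- blow_stand: fixed blow-off stand; origin at table level below the middle of the rubber pad (220 x 140 x 6 mm). On its -y side, from y = -95 to -205 mm, stand a foot plate, a post and a blow gun about 0.12 to 0.16 m high; the nozzle tip is at (30, -85, 118) mm pointing at the pad's middle
- pad (a point): middle of the top of the rubber pad, 6 mm above the table; axes as the stand's. The basket belongs here, within 30 mm of the middle
- trigger_grip (a point): point between the blow gun's fixed grip and its trigger lever where fingers should meet, 140 mm above the table, axes as the stand's. The grip is a black bar along the stand's x, 24 mm wide in y and 26 mm high; its outer (-y) face lies 17 mm to -y of this point. The lever (22 mm high) runs beside it on the +y side; its outer (+y) face is 31 mm to +y of this point at rest and about 17 mm when squeezed home. Squeeze the two together along y, from above; there is nothing above
- trigger (a joint): trigger lever of the blow gun, rad: 0 at rest, 0.18 squeezed home; sprung, needs about 6 N at the grip point to start and 11 N at the end, springs back by itself
- pebble_0: smooth flat round pebble, 26 mm across and 20 mm thick, 25 g; origin: centre of its underside as first laid. Slides on the pan or basket when tilted more than about 15 degrees. Always there
- pebble_1: smooth flat round pebble, 26 mm across and 20 mm thick, 25 g; origin: centre of its underside as first laid. Slides on the pan or basket when tilted more than about 15 degrees. Always there
- pebble_2: smooth flat round pebble, 26 mm across and 20 mm thick, 25 g; origin: centre of its underside as first laid. Slides on the pan or basket when tilted more than about 15 degrees. Absent (None) in some starts
- pebble_3: smooth flat round pebble, 26 mm across and 20 mm thick, 25 g; origin: centre of its underside as first laid. Slides on the pan or basket when tilted more than about 15 degrees. Absent (None) in some starts
- pebble_4: smooth flat round pebble, 26 mm across and 20 mm thick, 25 g; origin: centre of its underside as first laid. Slides on the pan or basket when tilted more than about 15 degrees. Absent (None) in some starts
- pebble_5: smooth flat round pebble, 26 mm across and 20 mm thick, 25 g; origin: centre of its underside as first laid. Slides on the pan or basket when tilted more than about 15 degrees. Absent (None) in some starts
- pebble_6: smooth flat round pebble, 26 mm across and 20 mm thick, 25 g; origin: centre of its underside as first laid. Slides on the pan or basket when tilted more than about 15 degrees. Absent (None) in some starts
- pebble_7: smooth flat round pebble, 26 mm across and 20 mm thick, 25 g; origin: centre of its underside as first laid. Slides on the pan or basket when tilted more than about 15 degrees. Absent (None) in some starts
- pebble_8: smooth flat round pebble, 26 mm across and 20 mm thick, 25 g; origin: centre of its underside as first laid. Slides on the pan or basket when tilted more than about 15 degrees. Absent (None) in some starts
- pebble_9: smooth flat round pebble, 26 mm across and 20 mm thick, 25 g; origin: centre of its underside as first laid. Slides on the pan or basket when tilted more than about 15 degrees. Absent (None) in some starts
- pebble_10: smooth flat round pebble, 26 mm across and 20 mm thick, 25 g; origin: centre of its underside as first laid. Slides on the pan or basket when tilted more than about 15 degrees. Absent (None) in some starts
- pebble_11: smooth flat round pebble, 26 mm across and 20 mm thick, 25 g; origin: centre of its underside as first laid. Slides on the pan or basket when tilted more than about 15 degrees. Absent (None) in some starts
Things that resemble listed ones, but are neither listed nor needed, are in the scene too. What is shaped like the basket but green is not meant.

How it is judged:
By the outcome, as a careful person would: the job done as asked, in the order asked, and still so for the second after the job is handed in, with the robot touching nothing.
Of pebble_2, pebble_3, pebble_4, pebble_5, pebble_6, pebble_7, pebble_8, pebble_9, pebble_10, pebble_11 only 7 to 10 are there at a start; the rules pass over those that are not, and their reading is None.
At some moment in a run one of basket may be knocked a few centimetres aside while the robot is not near it.
It also fails if it takes over 210 s, if anything falls off the work surface, if the arm or the gripper's body presses on something with over 40 N, if the wrist force passes 120 N, or if a joint passes its speed limit or range.

### The arm

A 6-joint arm with a two-finger parallel gripper is mounted at the origin on a cart in front of the work surface, level with it; the furniture and walls round the work are solid. World frame = base frame: x ahead of the robot, y to its left, z up, the work surface at z = 0. Lengths are in mm, angles in degrees, forces in N, time in s.
With the tool pointing down it reaches from about 325 to 775 mm from the base axis. Payload 9.3 kg.
Tool frame: the origin (TCP) lies midway between the tips of the shut fingers; the grasp point (between the pads) lies 19 mm behind it; z points along the fingers, y is the line along which they close (so a half turn about z gives the same grasp; the last joint's range is limited). The gripper opens to 85 mm and grips with 20 to 120 N. Pads are 22 mm wide; open, the fingers measure 114 mm over their backs; the gripper's body (76 mm by 85 mm) begins 54 mm behind the grasp point. The pads swing forward as they close: fully open they stand 13 mm farther back than shut.
Start: joints at [65.283, 14.817, 1.232, 76.415, 0, 81.257], TCP at [151.362, 528.759, 231.279] pointing down, gripper open.
Joint ranges: [-174.27, 174.27], [-52.1, 104.24], [-59.71, 78.15], [-110.17, 111.67], [-87.03, 83.33], [-180, 180]. Speed limits (degrees/s): [127.2, 127.2, 159.86, 180, 180, 180].

### API

Orientations are given as [roll, pitch, yaw] about the fixed x, y, z axes, in that order (R = Rz(yaw) Ry(pitch) Rx(roll)).
In Python, from workcell import arm, snapshot gives the robot as it stands.
- The arm moves only by the tool apply_moves, never from a script. Its argument "motion" is one flat list of numbers, 6 for each row, row after row: the shift along the tool's x, y, z in cm, then the turn, a rotation vector about the tool's x, y, z in rad. In form: [dx, dy, dz, ax, ay, az, dx, dy, dz, ax, ay, az, ...]. A call has 1 to 12 rows; each row shifts and turns the commanded pose from where the row before left it, along the tool's axes as they then stand; what a row does not reach is not made up. A row lasts 1/10 s, in which the tool goes at most 50 mm and 8.59 degrees, less where a joint would pass 70% of its speed; a pose out of reach is approached as far as the arm can. A call is refused whole if a number of a shift passes 5 or a number of a turn 0.15, either way. A call with a gripper value outside its range is refused whole. "gripper" is the opening, from 0 (shut) to 1 (fully open), set as the call begins (left out, the last holds). The fingers move at their own pace and stop on an object; the grip force is fixed at half the most. Time passes only in rows, so rows that do not move let the fingers close. It gives the time, the measured TCP pose, the force, the opening and the grip force at its end, in the units of the state.
- arm.read_state(): the state, without advancing time (a new reading comes with each control period).
- snapshot(name): name is "scene" or "top" or "wrist"; returns a dict with "color" (480x640x3 uint8, blue, green, red), "fovy" (degrees; the focal length in pixels is half the picture's height over the tangent of half this angle, whatever the lens; pixels are square), "cx", "cy" (the principal point, pixels), "world_from_camera" (4x4, takes a point from camera to world coordinates). Camera axes: x right, y up, looking along -z (the intrinsics and any distortion apply to the point x, -y, -z); pixel columns grow to the right and rows downward; lengths in mm; the calibration is good to about 2 mm. The wrist camera is an equidistant fisheye: a pixel r from the principal point sees the ray r / f radians off the axis. A picture is of the moment at which its call begins. There is no depth.
- arm.hand_in(): hands the job in; it is judged then, once.
The state is a dict: "time_s": time; "qpos": joint angles; "joint_velocities": joint speeds; "tau": joint torques, N m; "tool_pos": TCP position; "tool_rot": TCP orientation; "force": force on the tool from outside, world axes, zero at the start; "torque": the same for the moment, N m; "gripper_width": finger opening in mm; "finger_force": force on a finger pad.
Only numpy, scipy, OpenCV 4.12 (cv2) and the standard library are available. Lean on these libraries where they do the work, as an engineer would, in place of code of your own. Each camera call takes 0.05 s, during which the arm holds its last target. There are 200 camera calls.

## Working session

There is one attempt and no reset: what is moved stays moved. The work goes in short steps, Python scripts to look and compute and a tool call to move; the robot and the scene stay as the last step left them, time stands still between calls to the robot, and variables do not carry over. Pictures are saved under pics/ and viewed, at most 14 in all, crops included, and the job is handed in when it is done.

Besides the shell and the picture viewer there is one more tool, called after "Request:" by a JSON object that holds its "method" and its "body". apply_moves: Moves the arm, as the interface text tells. Its arguments: {"type":"object","properties":{"motion":{"type":"array","items":{"type":"number"}},"gripper":{"type":"number"}},"required":["motion"]}

```bash
ls; mkdir -p pics
cat > h.py <<'E'
import numpy as np, cv2, json
from workcell import arm, snapshot
from scipy.spatial.transform import Rotation as R
def snap(n,f):
    s=snapshot(n); cv2.imwrite(f'pics/{f}.png',s['color'])
    np.savez(f'pics/{f}.npz',fovy=s['fovy'],cx=s['cx'],cy=s['cy'],T=s['world_from_camera'],n=n); return s
def ray(f,u,v):
    d=np.load(f'pics/{f}.npz'); fl=240/np.tan(np.radians(d['fovy']/2)); a=(u-d['cx'])/fl; b=(v-d['cy'])/fl
    if str(d['n'])=='wrist':
        r=np.hypot(a,b); k=np.sin(r)/max(r,1e-9); c=np.array([a*k,-b*k,-np.cos(r)])
    else: c=np.array([a,-b,-1])
    T=d['T']; return T[:3,3],T[:3,:3]@c
def at(f,u,v,z):
    o,d=ray(f,u,v); return (o+d*(z-o[2])/d[2]).round(1)
def proj(f,p):
    d=np.load(f'pics/{f}.npz'); fl=240/np.tan(np.radians(d['fovy']/2)); T=d['T']
    c=T[:3,:3].T@(np.array(p)-T[:3,3]); x,y,z=c[0],-c[1],-c[2]
    if str(d['n'])=='wrist':
        r=np.hypot(x,y); th=np.arctan2(r,z); return np.array([d['cx']+fl*th*x/r,d['cy']+fl*th*y/r])
    return np.array([d['cx']+fl*x/z,d['cy']+fl*y/z])
E
python3 - <<'E'
from h import *
print(arm.read_state())
for n in ['scene','top']:
    s=snap(n,n+'0'); print(n,s['fovy'],s['cx'],s['cy'],s['world_from_camera'])
E
```

```text
pics
{'time_s': 0.0, 'qpos': array([ 6.52841844e+01,  1.48490475e+01,  1.19022345e+00,  7.64166277e+01,
       -8.14969996e-04,  8.12582436e+01]), 'joint_velocities': array([-2.53732526e-02, -4.65760200e-02, -2.04835732e-02,  7.20033586e-05,
       -1.03196200e-01, -6.91270060e-02]), 'tau': array([-2.91495155e-03, -5.55636907e+01,  3.44537222e+01,  1.34548562e-02,
       -4.45683718e-04,  6.53465506e-06]), 'tool_pos': array([151.23374117, 528.50041205, 230.68562735]), 'tool_rot': array([-1.79925301e+02, -1.06617408e-02,  1.64025934e+02]), 'force': array([-0.10221871, -0.43865687, -0.84734064]), 'torque': array([-0.00777917, -0.0324548 , -0.04085133]), 'finger_force': 0.0, 'gripper_width': 85.45780872548738}
scene 45.78422216270376 321.3269921072021 239.54639985505602 [[ 7.69902316e-01  3.44413587e-01 -5.37242687e-01 -4.79335770e+02]
 [-6.37883017e-01  4.40211371e-01 -6.31917088e-01 -1.01494901e+03]
 [ 1.88595088e-02  8.29212416e-01  5.58615332e-01  1.10733404e+03]
 [ 0.00000000e+00  0.00000000e+00  0.00000000e+00  1.00000000e+00]]
top 48.06655831611175 312.0248378654913 232.05852053793615 [[-3.21184828e-03  9.98461161e-01 -5.53623866e-02  4.13454241e+02]
 [-9.99985435e-01 -3.44703349e-03 -4.15313674e-03  8.39740471e+01]
 [-4.33758173e-03  5.53482409e-02  9.98457689e-01  1.54946114e+03]
 [ 0.00000000e+00  0.00000000e+00  0.00000000e+00  1.00000000e+00]]
```

View pics/top0.png

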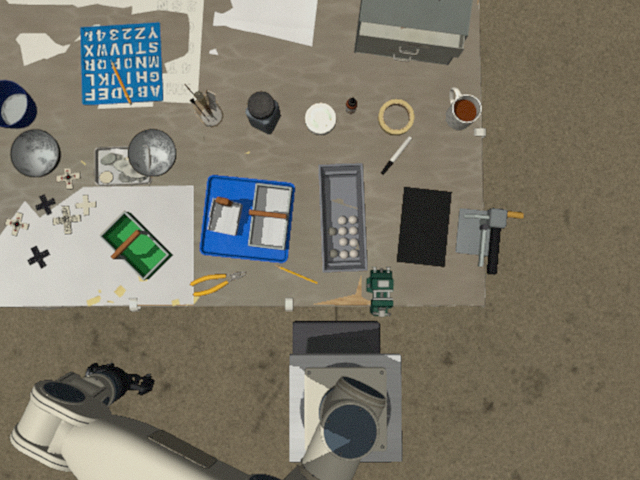

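View pics/scene0.png

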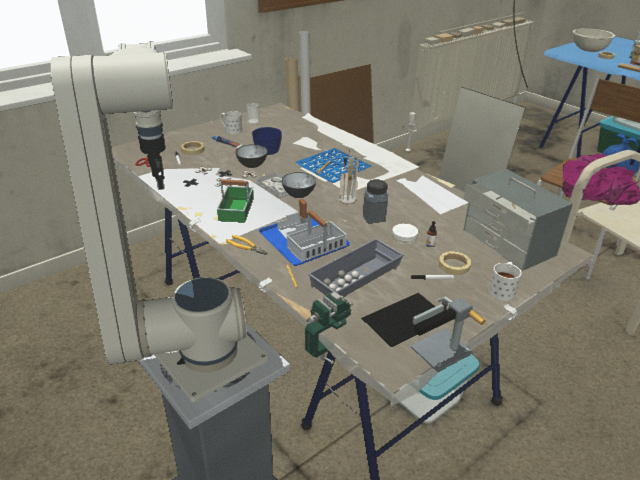

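Run:
```python
import cv2
a=cv2.imread('pics/top0.png')
c=cv2.resize(a[160:280,190:390],None,fx=4,fy=4,interpolation=cv2.INTER_CUBIC)
cv2.imwrite('pics/c1.png',c)
c=cv2.resize(a[170:290,380:535],None,fx=4,fy=4,interpolation=cv2.INTER_CUBIC)
cv2.imwrite('pics/c2.png',c)
```

```text
(no output)
```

View pics/c1.png

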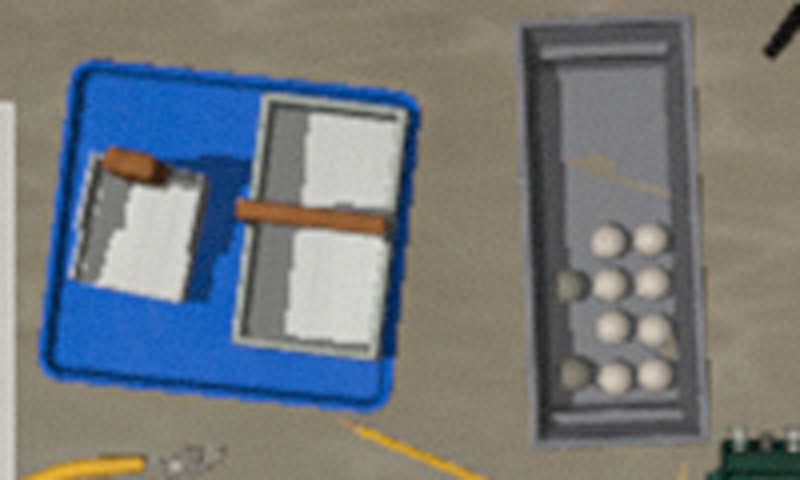

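View pics/c2.png

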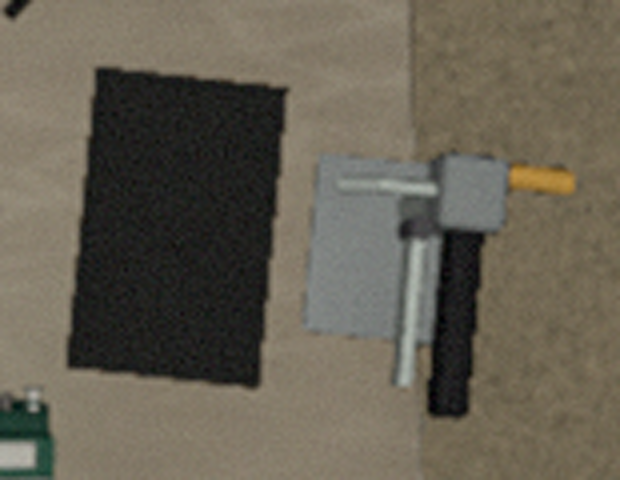

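Run:
```python
from h import *
def c1(x,y,z): return at('top0',190+x/4-.4,160+y/4-.4,z)
def c2(x,y,z): return at('top0',380+x/4-.4,170+y/4-.4,z)
def show(n,P):
    P=np.array(P);print(n,P.mean(0).round(1),[round(float(np.degrees(np.arctan2(*(a-b)[1::-1]))),1) for a,b in((P[0],P[3]),(P[1],P[2]))],[round(float(np.linalg.norm(P[i]-P[(i+1)%4])),1) for i in range(4)])
show('tray',[c1(78,60,12),c1(418,94,12),c1(388,408,12),c1(42,377,12)])
show('basket',[c1(263,96,52),c1(408,110,52),c1(377,358,52),c1(235,342,52)])
print('bar',c1(238,210,126),c1(385,224,126))
show('trough',[c1(517,20,50),c1(690,14,50),c1(708,440,50),c1(533,446,50)])
show('pad',[c2(97,68,6),c2(288,88,6),c2(258,387,6),c2(68,366,6)])
print('handle',c1(135,164,116), 'corners',c1(108,148,116),c1(167,165,116),c1(165,182,116),c1(103,168,116))
print('panfront',c1(72,278,32),c1(184,302,32))
print('panrear',c1(93,153,48),c1(206,178,48))
print('grip',c2(462,235,153),c2(448,415,153),'lever',c2(412,240,151),c2(402,385,151),'nozzle',c2(337,184,120))
print('peb',[c1(x,y,14).tolist()[:2] for x,y in((608,240),(650,240),(570,285),(610,283),(652,283),(612,327),(655,330),(575,373),(614,376),(655,376))])
```

```text
tray [539.3 275.4  12. ] [-6.0, -5.5] [246.1, 226.4, 248.3, 229.4]
basket [541.4 208.   52. ] [-6.3, -7.1] [102.1, 174.9, 99.6, 173.3]
bar [546.  256.8 126. ] [536.4 159.2 126. ]
trough [539.    4.7  50. ] [1.9, 1.9] [121.6, 298.7, 121.7, 298.8]
pad [ 514.6 -231.3    6. ] [-6.2, -6.7] [138.1, 216.4, 136.4, 215.7]
handle [578.1 327.1 116. ] corners [589.  345.3 116. ] [577.4 305.7 116. ] [566. 307. 116.] [575.5 348.6 116. ]
panfront [507.  385.5  32. ] [489.7 306.2  32. ]
panrear [593.8 368.2  48. ] [575.9 288.8  48. ]
grip [ 498.9 -385.5  153. ] [ 382.4 -373.9  153. ] lever [ 495.9 -353.6  151. ] [ 401.8 -345.2  151. ] nozzle [ 535.2 -314.3  120. ]
peb [[534.0, 5.7], [533.9, -24.4], [501.9, 33.0], [503.2, 4.4], [503.1, -25.6], [471.7, 3.2], [469.5, -27.5], [439.0, 29.8], [436.8, 2.0], [436.7, -27.2]]
```

```bash
cat >> h.py <<'E'
def rot(yaw,tilt=0): return R.from_euler('xyz',[180,0,yaw],degrees=True)*R.from_rotvec([np.radians(tilt),0,0])
def cur():
    s=arm.read_state(); return np.array(s['tool_pos']),R.from_euler('xyz',s['tool_rot'],degrees=True)
def plan(*wps,start=None):
    """wps: (x,y,z,yaw,tilt,n)"""
    p,q=start or cur(); rows=[]
    for x,y,z,yaw,tilt,n in wps:
        t=np.array([x,y,z]); p0=p.copy(); rv=(q.inv()*rot(yaw,tilt)).as_rotvec()/n
        for i in range(n):
            tgt=p0+(t-p0)*(i+1)/n; d=np.round(q.inv().apply(tgt-p)/10,2); a=np.round(rv,3)
            p=p+q.apply(d*10); q=q*R.from_rotvec(a); rows.append([*d,*a])
    for k in range(0,len(rows),12): print(len(rows[k:k+12]),', '.join('%g'%(v+0) for r in rows[k:k+12] for v in r))
    m=np.abs(np.array(rows)).max(0); print('max',m)
    return p,q
E
python3 - <<'E'
from h import *
plan((541.3,208,180,83.8,0,12),(541.3,208,98,83.8,0,4))
E
```

```text
12 -3.86, -1.67, 0.42, 0, 0, 0.117, -4.03, -1.21, 0.43, 0, 0, 0.117, -4.14, -0.74, 0.42, 0, 0, 0.117, -4.2, -0.24, 0.43, 0, 0, 0.117, -4.2, 0.25, 0.42, 0, 0, 0.117, -4.14, 0.74, 0.42, 0, 0, 0.117, -4.03, 1.21, 0.43, 0, 0, 0.117, -3.86, 1.68, 0.42, 0, 0, 0.117, -3.64, 2.11, 0.43, 0, 0, 0.117, -3.36, 2.53, 0.42, 0, 0, 0.117, -3.05, 2.9, 0.42, 0, 0, 0.117, -2.68, 3.24, 0.43, 0, 0, 0.117
4 0, 0, 2.05, 0, 0, -0.001, 0, 0, 2.05, 0, 0, -0.001, 0, 0, 2.05, 0, 0, -0.001, 0.01, 0, 2.05, 0, 0, -0.001
max [4.2   3.24  2.05  0.    0.    0.117]
```

Request:
{"method": "apply_moves", "body": {"motion": [-3.86, -1.67, 0.42, 0, 0, 0.117, -4.03, -1.21, 0.43, 0, 0, 0.117, -4.14, -0.74, 0.42, 0, 0, 0.117, -4.2, -0.24, 0.43, 0, 0, 0.117, -4.2, 0.25, 0.42, 0, 0, 0.117, -4.14, 0.74, 0.42, 0, 0, 0.117, -4.03, 1.21, 0.43, 0, 0, 0.117, -3.86, 1.68, 0.42, 0, 0, 0.117, -3.64, 2.11, 0.43, 0, 0, 0.117, -3.36, 2.53, 0.42, 0, 0, 0.117, -3.05, 2.9, 0.42, 0, 0, 0.117, -2.68, 3.24, 0.43, 0, 0, 0.117], "gripper": 1}}

```text
time_s: 1.3
tool_pos: [542.5, 206.9, 179.9]
tool_rot: [-180.0, 0.0, 83.3]
force: [-1.1, 0.9, -0.2]
gripper_width: 85.5
finger_force: 0.0
```

Request:
{"method": "apply_moves", "body": {"motion": [0, 0, 0, 0, 0, 0, 0, 0, 0, 0, 0, 0]}}

```text
time_s: 1.5
tool_pos: [541.6, 207.5, 179.5]
tool_rot: [-179.9, 0.0, 83.5]
force: [0.1, 0.6, -0.2]
gripper_width: 85.6
finger_force: 0.0
```

Run:
```python
from h import *
print(cur()[0],arm.read_state()['qpos'],arm.read_state()['tool_rot'])
snap('wrist','w1')
plan((541.3,208,98,83.8,0,4))
print([proj('w1',p) for p in ((541.3,208,126),(546.5,258,126),(536,158,126))])
```

```text
[541.61400954 207.48972393 179.50030213] [ 1.26691121e+01  1.88816727e+01 -5.42408064e-01  7.06804267e+01
  9.92067608e-03  1.09152548e+02] [-1.79898022e+02  2.49156948e-02  8.35165775e+01]
4 0, 0.01, 2.05, 0, 0, -0.001, -0.01, 0.01, 2.05, 0, 0, -0.001, 0, 0.01, 2.04, 0, 0, -0.001, -0.01, 0.01, 2.05, 0, 0, -0.001
max [1.00e-02 1.00e-02 2.05e+00 0.00e+00 0.00e+00 1.00e-03]
[array([324.07121669, 258.96304056]), array([322.99210234, 168.05985518]), array([324.87749715, 337.05495219])]
```

View pics/w1.png

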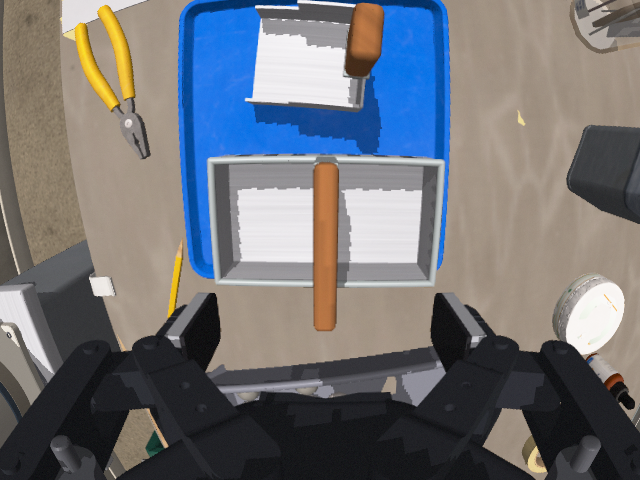

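Request:
{"method": "apply_moves", "body": {"motion": [0, 0.01, 2.05, 0, 0, -0.001, -0.01, 0.01, 2.05, 0, 0, -0.001, 0, 0.01, 2.04, 0, 0, -0.001, -0.01, 0.01, 2.05, 0, 0, -0.001, 0, 0, 0, 0, 0, 0]}}

```text
time_s: 2.05
tool_pos: [539.4, 208.8, 96.5]
tool_rot: [-179.8, 0.1, 84.0]
force: [0.2, -0.2, -0.4]
gripper_width: 85.5
finger_force: 0.0
```

Request:
{"method": "apply_moves", "body": {"motion": [0, 0, 0, 0, 0, 0, 0, 0, 0, 0, 0, 0, 0, 0, 0, 0, 0, 0, 0, 0, 0, 0, 0, 0, 0, 0, 0, 0, 0, 0, 0, 0, 0, 0, 0, 0, 0, 0, 0, 0, 0, 0, 0, 0, 0, 0, 0, 0], "gripper": 0}}

```text
time_s: 2.85
tool_pos: [542.1, 208.1, 99.0]
tool_rot: [180.0, -0.0, 83.8]
force: [-0.8, 1.0, 5.8]
gripper_width: 12.8
finger_force: 59.0
```

Request:
{"method": "apply_moves", "body": {"motion": [0, 0, -0.5, 0, 0, 0, 0, 0, -1, 0, 0, 0, 0, 0, -1.5, 0, 0, 0, 0, 0, -2, 0, 0, 0, 0, 0, -1.5, 0, 0, 0, 0, 0, -1, 0, 0, 0, 0, 0, 0, 0, 0, 0]}}

```text
time_s: 3.55
tool_pos: [542.4, 208.2, 174.9]
tool_rot: [179.9, -0.0, 83.8]
force: [-0.1, -0.2, -3.3]
gripper_width: 12.8
finger_force: 58.6
```

Run:
```python
from h import *
plan((538,148,172,83.8,0,3),(521,-165,172,83.8,0,9),(514.5,-234,172,83.8,0,4),start=None)
```

```text
12 -2.01, 0.07, 0.1, 0.001, 0, 0, -2.01, 0.07, 0.09, 0.001, 0, 0, -2.01, 0.07, 0.1, 0.001, 0, 0, -3.48, 0.19, 0, 0, 0, 0, -3.48, 0.18, -0.01, 0, 0, 0, -3.47, 0.19, 0, 0, 0, 0, -3.48, 0.19, 0, 0, 0, 0, -3.48, 0.19, 0, 0, 0, 0, -3.48, 0.18, -0.01, 0, 0, 0, -3.48, 0.19, 0, 0, 0, 0, -3.47, 0.19, 0, 0, 0, 0, -3.48, 0.19, 0, 0, 0, 0
4 -1.73, 0.02, 0, 0, 0, 0, -1.74, 0.03, 0, 0, 0, 0, -1.73, 0.02, -0.01, 0, 0, 0, -1.73, 0.02, 0, 0, 0, 0
max [3.48e+00 1.90e-01 1.00e-01 1.00e-03 0.00e+00 0.00e+00]
```

Request:
{"method": "apply_moves", "body": {"motion": [-2, 0.07, 0.1, 0, 0, 0, -2, 0.07, 0.1, 0, 0, 0, -2, 0.07, 0.1, 0, 0, 0, -3.48, 0.19, 0, 0, 0, 0, -3.48, 0.19, 0, 0, 0, 0, -3.48, 0.19, 0, 0, 0, 0, -3.48, 0.19, 0, 0, 0, 0, -3.48, 0.19, 0, 0, 0, 0, -3.48, 0.19, 0, 0, 0, 0, -3.48, 0.19, 0, 0, 0, 0, -3.48, 0.19, 0, 0, 0, 0, -3.48, 0.19, 0, 0, 0, 0]}}

```text
time_s: 4.75
tool_pos: [520.1, -166.3, 169.7]
tool_rot: [-179.9, -0.0, 83.8]
force: [0.0, 0.1, -3.3]
gripper_width: 12.8
finger_force: 58.6
```

Request:
{"method": "apply_moves", "body": {"motion": [-1.73, 0.02, 0, 0, 0, 0, -1.73, 0.02, 0, 0, 0, 0, -1.73, 0.02, 0, 0, 0, 0, -1.73, 0.02, 0, 0, 0, 0, 0, 0, 0, 0, 0, 0, 0, 0, 0, 0, 0, 0]}}

```text
time_s: 5.35
tool_pos: [514.0, -234.0, 170.3]
tool_rot: [-180.0, -0.0, 83.8]
force: [0.2, 0.3, -3.4]
gripper_width: 13.0
finger_force: 58.5
```

Run:
```python
from h import *
print(cur()[0]);plan((514.5,-234,110,83.8,0,4),(514.5,-234,103,83.8,0,2))
```

```text
[ 513.97403233 -234.04983712  170.33322961]
6 0, 0.01, 1.51, 0, 0, 0, 0, 0.02, 1.51, 0, 0, 0, 0.01, 0.01, 1.5, 0, 0, 0, 0, 0.01, 1.51, 0, 0, 0, 0, 0, 0.35, 0, 0, 0, 0, 0, 0.35, 0, 0, 0
max [0.01 0.02 1.51 0.   0.   0.  ]
```

Request:
{"method": "apply_moves", "body": {"motion": [0, 0.01, 1.5, 0, 0, 0, 0, 0.01, 1.5, 0, 0, 0, 0, 0.01, 1.5, 0, 0, 0, 0, 0.01, 1.5, 0, 0, 0, 0, 0, 0.35, 0, 0, 0, 0, 0, 0.35, 0, 0, 0, 0, 0, 0, 0, 0, 0]}}

```text
time_s: 6.05
tool_pos: [514.6, -233.7, 103.7]
tool_rot: [180.0, 0.0, 83.8]
force: [-0.6, 0.1, -2.4]
gripper_width: 13.1
finger_force: 58.6
```

Request:
{"method": "apply_moves", "body": {"motion": [0, 0, 0, 0, 0, 0, 0, 0, 0, 0, 0, 0, 0, 0, 0, 0, 0, 0, 0, 0, 0, 0, 0, 0, 0, 0, 0, 0, 0, 0, 0, 0, 0, 0, 0, 0], "gripper": 1}}

```text
time_s: 6.65
tool_pos: [514.4, -234.0, 103.6]
tool_rot: [180.0, 0.0, 83.8]
force: [-0.3, -0.6, -0.3]
gripper_width: 85.1
finger_force: 0.0
```

Request:
{"method": "apply_moves", "body": {"motion": [0, 0, -1, 0, 0, 0, 0, 0, -3, 0, 0, 0, 0, 0, -3, 0, 0, 0, 0, 0, -2, 0, 0, 0, 0, 0, 0, 0, 0, 0]}}

```text
time_s: 7.15
tool_pos: [515.5, -234.7, 197.2]
tool_rot: [179.7, 0.1, 83.8]
force: [-0.6, -1.2, -1.1]
gripper_width: 85.4
finger_force: 0.0
```

Run:
```python
from h import *
snap('wrist','w2')
# scoop: handle refined from w1 picture
for u,v in ((365,37),(365,5),(365,73)): print(at('w1',u,v,116))
print(at('w1',250,103,32),at('w1',365,107,48))
plan((570,80,200,80,0,8),(577.3,326.8,160,78.6,0,8))
```

```text
[577.7 328.4 116. ]
[580.2 347.9 116. ]
[575.2 307.6 116. ]
[494.6 308.6  32. ] [580.7 293.1  48. ]
12 3.98, 0.26, -0.06, 0, 0, 0.008, 3.98, 0.23, -0.07, 0, 0, 0.008, 3.99, 0.2, -0.06, 0, 0, 0.008, 3.98, 0.16, -0.07, 0, 0, 0.008, 3.99, 0.13, -0.06, 0, 0, 0.008, 3.99, 0.1, -0.06, 0, 0, 0.008, 3.98, 0.07, -0.07, 0, 0, 0.008, 3.99, 0.04, -0.06, 0, 0, 0.008, 3.06, -0.44, 0.49, 0, 0, 0.003, 3.05, -0.45, 0.5, 0, 0, 0.003, 3.05, -0.46, 0.49, 0, 0, 0.003, 3.06, -0.46, 0.5, 0, 0, 0.003
4 3.05, -0.48, 0.49, 0, 0, 0.003, 3.04, -0.48, 0.5, 0, 0, 0.003, 3.05, -0.5, 0.49, 0, 0, 0.003, 3.05, -0.5, 0.5, 0, 0, 0.003
max [3.99  0.5   0.5   0.    0.    0.008]
```

View pics/w2.png

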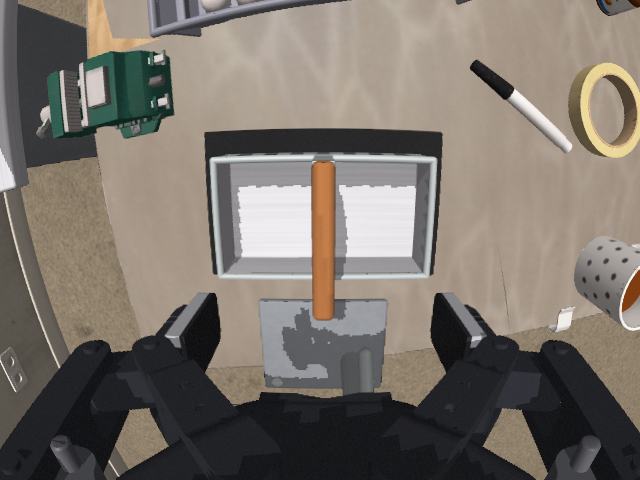

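Request:
{"method": "apply_moves", "body": {"motion": [3.98, 0.26, -0.06, 0, 0, 0.006, 3.98, 0.23, -0.07, 0, 0, 0.006, 3.99, 0.2, -0.06, 0, 0, 0.006, 3.98, 0.16, -0.07, 0, 0, 0.006, 3.99, 0.13, -0.06, 0, 0, 0.006, 3.99, 0.1, -0.06, 0, 0, 0.006, 3.98, 0.07, -0.07, 0, 0, 0.006, 3.99, 0.04, -0.06, 0, 0, 0.006, 3.06, -0.44, 0.49, 0, 0, 0.003, 3.05, -0.45, 0.5, 0, 0, 0.003, 3.05, -0.46, 0.49, 0, 0, 0.003, 3.06, -0.46, 0.5, 0, 0, 0.003]}}

```text
time_s: 8.4
tool_pos: [568.3, 205.5, 177.6]
tool_rot: [-179.9, 0.0, 80.4]
force: [-0.3, 0.6, 1.0]
gripper_width: 85.5
finger_force: 0.0
```

Request:
{"method": "apply_moves", "body": {"motion": [3.05, -0.48, 0.49, 0, 0, 0, 3.04, -0.48, 0.5, 0, 0, 0, 3.05, -0.5, 0.49, 0, 0, 0, 3.05, -0.5, 0.5, 0, 0, 0, 0, 0, 0, 0, 0, 0, 0, 0, 0, 0, 0, 0]}}

```text
time_s: 9.0
tool_pos: [569.3, 328.0, 157.7]
tool_rot: [-179.9, 0.1, 80.5]
force: [0.8, -0.2, -0.7]
gripper_width: 85.0
finger_force: 0.0
```

Run:
```python
from h import *
print(cur()[0],arm.read_state()['tool_rot'],arm.read_state()['qpos'].round(1));plan((577.5,328,65,80.5,0,6))
```

```text
[569.28066355 327.98254072 157.69665631] [-1.79898897e+02  7.84873921e-02  8.04538605e+01] [ 22.6  26.9   9.   72.2  -0.  122.2]
6 0.03, 0.14, 1.54, 0, 0, 0, 0.02, 0.14, 1.55, 0, 0, 0, 0.03, 0.13, 1.54, 0, 0, 0, 0.02, 0.14, 1.55, 0, 0, 0, 0.03, 0.14, 1.54, 0, 0, 0, 0.02, 0.14, 1.55, 0, 0, 0
max [0.03 0.14 1.55 0.   0.   0.  ]
```

Request:
{"method": "apply_moves", "body": {"motion": [0.03, 0.27, 1, 0, 0, 0, 0.02, 0.27, 1.5, 0, 0, 0, 0.03, 0.27, 1.7, 0, 0, 0, 0.02, 0, 1.7, 0, 0, 0, 0.03, 0, 1.7, 0, 0, 0, 0.02, 0, 1.65, 0, 0, 0, 0, 0, 0, 0, 0, 0]}}

```text
time_s: 9.7
tool_pos: [577.2, 326.0, 63.8]
tool_rot: [-179.8, 0.1, 80.3]
force: [-0.5, 0.4, 0.7]
gripper_width: 85.1
finger_force: 0.0
```

Request:
{"method": "apply_moves", "body": {"motion": [0, 0, 0, 0, 0, 0, 0, 0, 0, 0, 0, 0, 0, 0, 0, 0, 0, 0, 0, 0, 0, 0, 0, 0, 0, 0, 0, 0, 0, 0, 0, 0, 0, 0, 0, 0, 0, 0, 0, 0, 0, 0], "gripper": 0}}

```text
time_s: 10.4
tool_pos: [578.5, 328.0, 67.1]
tool_rot: [179.9, -0.0, 80.4]
force: [-0.6, -0.9, 6.5]
gripper_width: 17.2
finger_force: 61.6
```

Request:
{"method": "apply_moves", "body": {"motion": [0, 0, -0.5, 0, 0, 0, 0, 0, -1.5, 0, 0, 0, 0, 0, -2, 0, 0, 0, 0, 0, -2, 0, 0, 0, 0, 0, -2, 0, 0, 0, 0, 0, -1, 0, 0, 0, 0, 0, 0, 0, 0, 0, 0, 0, 0, 0, 0, 0]}}

```text
time_s: 11.2
tool_pos: [577.9, 327.7, 155.5]
tool_rot: [-179.9, 0.0, 80.4]
force: [-0.0, 0.2, -2.5]
gripper_width: 17.5
finger_force: 60.8
```

Run:
```python
from h import *
s=arm.read_state();print(cur()[0],s['tool_rot'],s['gripper_width'])
snap('wrist','w3'); snap('scene','s3')
```

```text
[577.873634   327.71930328 155.5364761 ] [-1.79944263e+02  3.65326205e-02  8.03763023e+01] 17.459523079213916
```

View pics/w3.png

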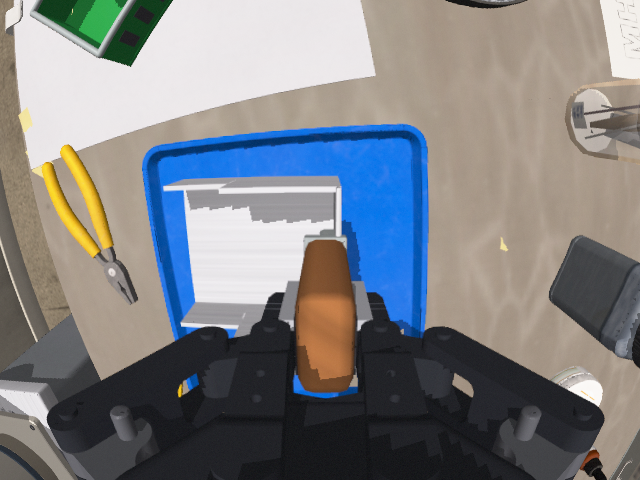

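Run:
```python
from h import *
p,q=cur()
for u,v,z in ((165,187,120.5),(339,180,140.5),(185,300,92.5),(186,210,92.5),(188,326,120.5)):
    w=at('w3',u,v,z); print(w, q.inv().apply(w-p).round(1))
```

```text
[505.  385.6 120.5] [ 45.1 -81.3  34.6]
[592.2 374.9 140.5] [49.1  6.4 14.5]
[484.4 311.8  92.5] [-31.1 -89.2  62.8]
[501.7 368.1  92.5] [ 27.3 -81.6  62.7]
[495.3 306.9 120.5] [-34.1 -77.7  34.7]
```

Run:
```python
from h import *
plan((646.9,5.8,150,91.9,0,10),(646.9,5.8,122,91.9,0,2))
```

```text
12 -3.06, 1.22, 0.05, 0, 0, -0.02, -3.08, 1.16, 0.05, 0, 0, -0.02, -3.1, 1.1, 0.06, 0, 0, -0.02, -3.12, 1.03, 0.05, 0, 0, -0.02, -3.15, 0.97, 0.05, 0, 0, -0.02, -3.16, 0.91, 0.05, 0, 0, -0.02, -3.18, 0.85, 0.05, 0, 0, -0.02, -3.2, 0.78, 0.06, 0, 0, -0.02, -3.21, 0.72, 0.05, 0, 0, -0.02, -3.23, 0.65, 0.05, 0, 0, -0.02, 0, 0, 1.4, -0.001, 0, -0.001, 0, 0.01, 1.4, -0.001, 0, -0.001
max [3.23e+00 1.22e+00 1.40e+00 1.00e-03 0.00e+00 2.00e-02]
```

Request:
{"method": "apply_moves", "body": {"motion": [-3.06, 1.22, 0.05, 0, 0, -0.02, -3.08, 1.16, 0.05, 0, 0, -0.02, -3.1, 1.1, 0.06, 0, 0, -0.02, -3.12, 1.03, 0.05, 0, 0, -0.02, -3.15, 0.97, 0.05, 0, 0, -0.02, -3.16, 0.91, 0.05, 0, 0, -0.02, -3.18, 0.85, 0.05, 0, 0, -0.02, -3.2, 0.78, 0.06, 0, 0, -0.02, -3.21, 0.72, 0.05, 0, 0, -0.02, -3.23, 0.65, 0.05, 0, 0, -0.02, 0, 0, 1.4, 0, 0, 0, 0, 0, 1.4, 0, 0, 0]}}

```text
time_s: 12.5
tool_pos: [647.4, 4.6, 122.0]
tool_rot: [-180.0, -0.0, 91.7]
force: [-0.5, 0.6, -3.0]
gripper_width: 17.4
finger_force: 60.7
```

Request:
{"method": "apply_moves", "body": {"motion": [0, 0, 0, 0, 0, 0, 0, 0, 0, 0, 0, 0, 0, 0, 0, 0, 0, 0]}}

```text
time_s: 12.8
tool_pos: [647.6, 6.3, 123.8]
tool_rot: [180.0, 0.0, 91.9]
force: [0.3, -0.3, -2.5]
gripper_width: 16.9
finger_force: 60.5
```

Run:
```python
from h import *
s=arm.read_state();print(cur()[0],s['tool_rot'],s['gripper_width'],s['qpos'].round(1))
a=snap('wrist','w4')['color']; snap('top','t4')
cv2.imwrite('pics/w4c.png',cv2.resize(a[90:390,60:460],None,fx=2,fy=2,interpolation=cv2.INTER_CUBIC))
```

```text
[647.61264413   6.297025   123.75839256] [1.79970167e+02 3.71569582e-03 9.18570498e+01] 16.88759873074644 [-6.9 26.8  3.8 66.9  0.  81.3]
```

View pics/w4c.png

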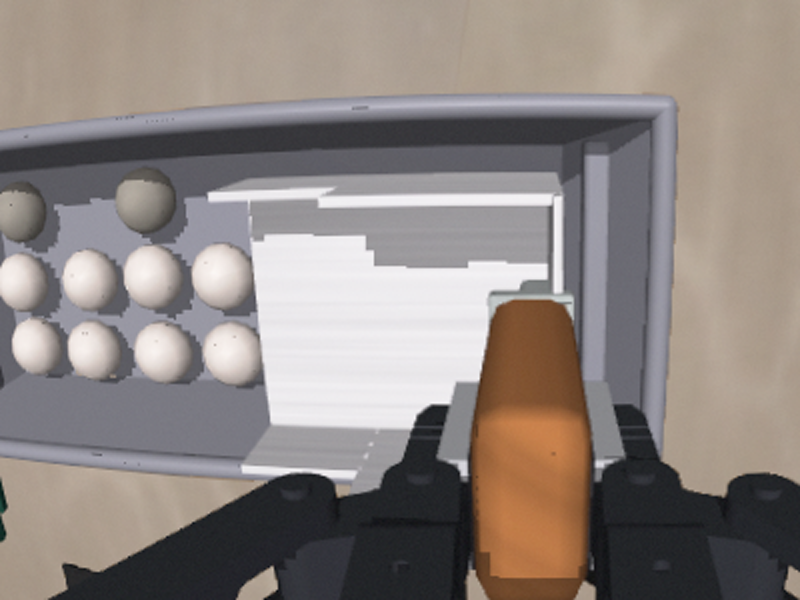

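Run:
```python
from h import *
p,q=cur()
f=lambda n,x,y,z:(lambda w:print(n,w, q.inv().apply(w-p).round(1)))(at('w4',60+x/2,90+y/2,z))
zz=p[2]-65
f('lip+',250,200,zz+1);f('lip-',272,427,zz+1)
f('wall front top +',210,197,zz+30);f('wall front top -',243,470,zz+30)
f('rear + ',560,200,zz+50)
f('rim+ outer',260,103,50);f('rim- outer',200,472,50);f('rim+ o',600,95,50)
f('rim far',672,300,50)
f('floor+',100,205,4);f('floor-',100,378,4);f('floorfar',585,200,4)
for x,y in ((20,212),(146,200),(22,282),(90,280),(153,277),(221,276),(36,347),(94,350),(163,352),(232,353)): f('peb',x,y,14)
```

```text
lip+ [564.7  42.5  60. ] [ 38.9 -81.8  63.9]
lip- [566.4 -30.1  60. ] [-33.7 -82.5  63.9]
wall front top + [564.8  47.7  89. ] [ 44.1 -81.5  34.9]
wall front top - [567.  -30.1  89. ] [-33.8 -81.9  34.9]
rear +  [652.8  51.1 109. ] [44.6  6.6 15. ]
rim+ outer [564.7  70.7  50. ] [ 67.1 -80.9  73.9]
rim- outer [532.3 -55.5  50. ] [ -58.  -117.4   73.9]
rim+ o [665.9  73.8  50. ] [66.9 20.3 74. ]
rim far [691.1  13.2  50. ] [ 5.5 43.5 74.1]
floor+ [474.9  32.6   4. ] [  31.9 -172.   119.8]
floor- [464.3 -42.1   4. ] [ -42.4 -185.   119.8]
floorfar [666.5  36.4   4. ] [ 29.5  19.7 120. ]
peb [439.4  32.   14. ] [  32.5 -207.5  109.8]
peb [503.   35.9  14. ] [  34.3 -143.8  109.8]
peb [436.1   2.4  14. ] [   3.  -211.7  109.8]
peb [473.1   4.2  14. ] [   3.6 -174.7  109.8]
peb [503.5   6.1  14. ] [   4.5 -144.2  109.9]
peb [533.2   7.2  14. ] [   4.6 -114.5  109.9]
peb [438.6 -26.1  14. ] [ -25.6 -210.1  109.8]
peb [470.4 -25.5  14. ] [ -26.  -178.3  109.8]
peb [504.3 -24.3  14. ] [ -25.9 -144.4  109.9]
peb [535. -23.  14.] [ -25.6 -113.7  109.9]
```

Request:
{"method": "apply_moves", "body": {"motion": [0, 0, 1.2, 0, 0, 0, 0, 0, 1.5, 0, 0, 0, 0, 0, 1.5, 0, 0, 0, 0, 0, 1, 0, 0, 0, 0, 0, 0, 0, 0, 0, 0, 0, 0, 0, 0, 0]}}

```text
time_s: 13.5
tool_pos: [647.4, 6.1, 71.4]
tool_rot: [-180.0, -0.0, 91.8]
force: [0.4, -0.4, -2.4]
gripper_width: 17.2
finger_force: 60.7
```

Request:
{"method": "apply_moves", "body": {"motion": [0, 0, 0.1, 0, 0, 0, 0, 0, 0, 0, 0, 0, 0, 0, 0, 0, 0, 0]}}

```text
time_s: 13.8
tool_pos: [647.5, 6.0, 70.6]
tool_rot: [180.0, 0.0, 91.8]
force: [0.2, -0.6, -3.9]
gripper_width: 17.6
finger_force: 60.7
```

Request:
{"method": "apply_moves", "body": {"motion": [0, 0, 0.1, 0, 0, 0, 0, 0, 0, 0, 0, 0, 0, 0, 0, 0, 0, 0]}}

```text
time_s: 14.1
tool_pos: [647.4, 6.0, 69.2]
tool_rot: [-180.0, -0.0, 91.8]
force: [0.2, -0.0, -3.1]
gripper_width: 17.7
finger_force: 60.7
```

Request:
{"method": "apply_moves", "body": {"motion": [0, 0, 0.08, 0, 0, 0, 0, 0, 0, 0, 0, 0, 0, 0, 0, 0, 0, 0]}}

```text
time_s: 14.4
tool_pos: [647.5, 6.1, 68.6]
tool_rot: [180.0, 0.0, 91.8]
force: [-0.1, -1.3, -1.1]
gripper_width: 17.5
finger_force: 60.8
```

Request:
{"method": "apply_moves", "body": {"motion": [0, 0, 0.08, 0, 0, 0, 0, 0, 0, 0, 0, 0, 0, 0, 0, 0, 0, 0]}}

```text
time_s: 14.7
tool_pos: [647.8, 6.0, 68.6]
tool_rot: [179.9, 0.0, 91.8]
force: [-0.4, -0.2, 5.0]
gripper_width: 17.6
finger_force: 61.8
```

Request:
{"method": "apply_moves", "body": {"motion": [0, -0.5, 0, 0, 0, 0, 0, -1, 0, 0, 0, 0, 0, -1, 0, 0, 0, 0, 0, -1, 0, 0, 0, 0, 0, -1, 0, 0, 0, 0, 0, -1, 0, 0, 0, 0, 0, -0.5, 0, 0, 0, 0, 0, 0, 0, 0, 0, 0]}}

```text
time_s: 15.5
tool_pos: [587.1, 4.1, 68.6]
tool_rot: [179.9, 0.0, 91.8]
force: [-0.3, 1.0, 7.3]
gripper_width: 16.8
finger_force: 62.1
```

Request:
{"method": "apply_moves", "body": {"motion": [0, -0.5, 0, 0, 0, 0, 0, -1, 0, 0, 0, 0, 0, -1, 0, 0, 0, 0, 0, -1, 0, 0, 0, 0, 0, -1, 0, 0, 0, 0, 0, -0.5, 0, 0, 0, 0, 0, 0, 0, 0, 0, 0]}}

```text
time_s: 16.2
tool_pos: [537.3, 2.4, 68.6]
tool_rot: [179.9, 0.0, 91.8]
force: [-1.2, 0.6, 8.2]
gripper_width: 17.2
finger_force: 62.3
```

Run:
```python
from h import *
a=snap('wrist','w5')['color']
cv2.imwrite('pics/w5c.png',cv2.resize(a[90:390,60:460],None,fx=2,fy=2,interpolation=cv2.INTER_CUBIC))
```

```text
(no output)
```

View pics/w5c.png

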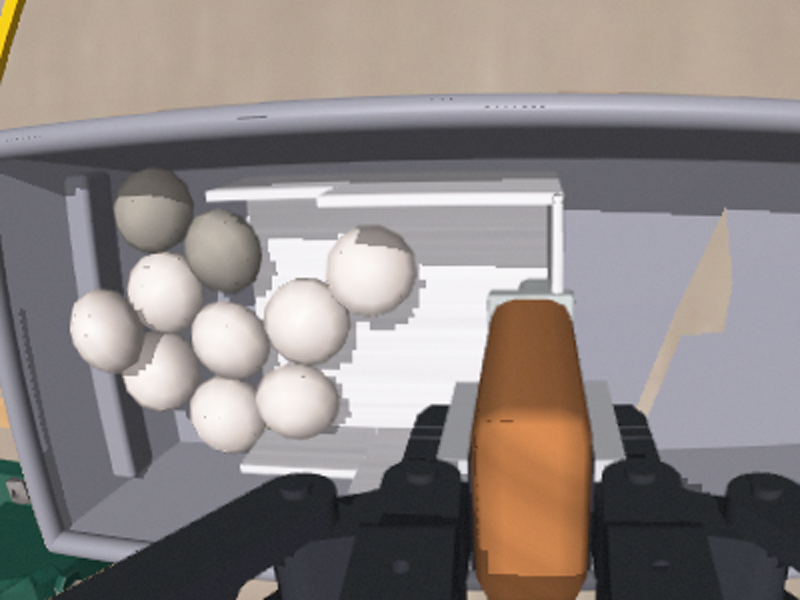

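Request:
{"method": "apply_moves", "body": {"motion": [0, -0.5, 0, 0, 0, 0, 0, -0.7, 0, 0, 0, 0, 0, -0.3, 0, 0, 0, 0, 0, 0, 0, 0, 0, 0]}}

```text
time_s: 16.65
tool_pos: [522.7, 1.9, 68.6]
tool_rot: [179.9, 0.0, 91.8]
force: [-1.9, -0.1, 8.3]
gripper_width: 16.9
finger_force: 62.4
```

```bash
cat >> h.py <<'E'
LIP=np.array([4,-83,65.])
def lip(l,yaw,tilt,n): return (*(np.array(l,float)-rot(yaw,tilt).apply(LIP)),yaw,tilt,n)
E
python3 - <<'E'
from h import *
p,q=cur(); l=p+q.apply(LIP); print(p,l)
print([at('w2',u,v,130) for u,v in ((323,162),(323,320),(323,241))],[at('w2',u,v,56) for u,v in ((212,158),(436,156),(430,274),(217,277))])
plan(lip(l+[4,0,12],91.8,8,3),lip(l+[6,0,28],91.8,18,3),lip(l+[10,0,140],91.8,18,6))
E
```

```text
[522.6860767    1.89706597  68.57631734] [439.70370907   3.21864068   3.44429677]
[array([ 520.7, -182. ,  130. ]), array([ 509.9, -279.8,  130. ]), array([ 515.6, -227.8,  130. ])] [array([ 434.6, -172.8,   56. ]), array([ 608.5, -190.4,   56. ]), array([ 599.4, -288. ,   56. ]), array([ 420.9, -270.9,   56. ])]
12 -0.01, 0.41, 0.01, 0.047, 0, 0, 0, 0.41, -0.01, 0.047, 0, 0, -0.01, 0.41, -0.02, 0.047, 0, 0, 0, 0.33, -0.03, 0.058, 0, 0, 0, 0.32, -0.04, 0.058, 0, 0, -0.01, 0.32, -0.06, 0.058, 0, 0, 0, -0.51, -1.8, 0, 0, 0, 0, -0.51, -1.79, 0, 0, 0, -0.01, -0.51, -1.8, 0, 0, 0, 0, -0.52, -1.8, 0, 0, 0, 0, -0.51, -1.79, 0, 0, 0, 0, -0.51, -1.8, 0, 0, 0
max [0.01  0.52  1.8   0.058 0.    0.   ]
```

Request:
{"method": "apply_moves", "body": {"motion": [0, 0.41, -0.1, 0.047, 0, 0, 0, 0.41, -0.1, 0.047, 0, 0, 0, 0.41, -0.1, 0.047, 0, 0, 0, 0.33, -0.1, 0.058, 0, 0, 0, 0.32, -0.1, 0.058, 0, 0, 0, 0.32, -0.1, 0.058, 0, 0, 0, -0.2, -0.8, 0, 0, 0, 0, -0.5, -1.8, 0, 0, 0, 0, -0.5, -1.8, 0, 0, 0, 0, -0.5, -1.8, 0, 0, 0, 0, -0.5, -1.8, 0, 0, 0, 0, -0.5, -1.8, 0, 0, 0]}}

```text
time_s: 17.85
tool_pos: [549.3, 3.0, 173.8]
tool_rot: [-162.0, -0.0, 91.8]
force: [-0.2, -0.2, -3.9]
gripper_width: 16.9
finger_force: 60.8
```

Request:
{"method": "apply_moves", "body": {"motion": [0, -0.5, -1.8, 0, 0, 0, 0, 0, 0, 0, 0, 0, 0, 0, 0, 0, 0, 0]}}

```text
time_s: 18.15
tool_pos: [550.3, 3.0, 191.2]
tool_rot: [-162.0, 0.0, 91.8]
force: [-0.7, -0.7, -4.8]
gripper_width: 17.7
finger_force: 60.7
```

Run:
```python
from h import *
a=snap('wrist','w6')['color']
cv2.imwrite('pics/w6c.png',cv2.resize(a[60:360,40:460],None,fx=1.5,fy=1.5,interpolation=cv2.INTER_CUBIC))
s=arm.read_state();print(s['tool_pos'],s['tool_rot'],s['qpos'].round(1))
B=np.array([515.6,-230,0]); b=np.array([np.cos(np.radians(-6.2)),np.sin(np.radians(-6.2)),0])
plan(lip((540,-110,175),88,18,6),lip(B+62*b+[0,0,165],83.8,18,6),lip(B+62*b+[0,0,75],83.8,12,5),lip(B+62*b+[0,0,64],83.8,-10,5),lip(B+62*b+[0,0,64],83.8,-52,8))
```

```text
[550.04680729   2.97108703 190.62080635] [-1.61945059e+02 -7.10317294e-03  9.18331065e+01] [-7.  28.1 12.9 92.7 -2.7 81.6]
12 -2.05, 1.24, -0.76, 0, 0.003, 0.011, -2.04, 1.26, -0.77, 0, 0.003, 0.011, -2.02, 1.28, -0.78, 0, 0.003, 0.011, -2.01, 1.31, -0.78, 0, 0.003, 0.011, -1.98, 1.33, -0.79, 0, 0.003, 0.011, -1.97, 1.35, -0.8, 0, 0.003, 0.011, -2.21, 0.71, -0.05, 0, 0.004, 0.011, -2.2, 0.73, -0.05, 0, 0.004, 0.011, -2.19, 0.75, -0.07, 0, 0.004, 0.011, -2.18, 0.78, -0.07, 0, 0.004, 0.011, -2.18, 0.81, -0.08, 0, 0.004, 0.011, -2.16, 0.83, -0.1, 0, 0.004, 0.011
12 0, 0.41, 1.55, -0.021, 0, 0, 0, 0.38, 1.55, -0.021, 0, 0, 0, 0.35, 1.56, -0.021, 0, 0, 0, 0.31, 1.57, -0.021, 0, 0, 0, 0.28, 1.58, -0.021, 0, 0, 0, -0.56, -0.31, -0.077, 0, 0, 0, -0.54, -0.36, -0.077, 0, 0, 0, -0.51, -0.39, -0.077, 0, 0, 0.01, -0.47, -0.44, -0.077, 0, 0, 0, -0.44, -0.46, -0.077, 0, 0, 0, -0.81, -0.49, -0.092, 0, 0, 0, -0.76, -0.56, -0.092, 0, 0
6 0, -0.71, -0.62, -0.092, 0, 0, 0, -0.65, -0.69, -0.092, 0, 0, 0, -0.58, -0.75, -0.092, 0, 0, 0, -0.51, -0.79, -0.092, 0, 0, 0.01, -0.43, -0.84, -0.092, 0, 0, 0, -0.36, -0.88, -0.092, 0, 0
max [2.21  1.35  1.58  0.092 0.004 0.011]
```

View pics/w6c.png

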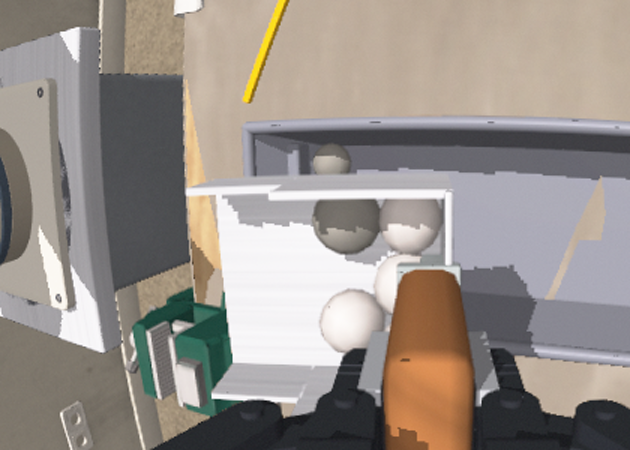

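Request:
{"method": "apply_moves", "body": {"motion": [-2.05, 1.24, -0.76, 0, 0.003, 0.011, -2.04, 1.26, -0.77, 0, 0.003, 0.011, -2.02, 1.28, -0.78, 0, 0.003, 0.011, -2.01, 1.31, -0.78, 0, 0.003, 0.011, -1.98, 1.33, -0.79, 0, 0.003, 0.011, -1.97, 1.35, -0.8, 0, 0.003, 0.011, -2.21, 0.71, -0.05, 0, 0.004, 0.011, -2.2, 0.73, -0.05, 0, 0.004, 0.011, -2.19, 0.75, -0.07, 0, 0.004, 0.011, -2.18, 0.78, -0.07, 0, 0.004, 0.011, -2.18, 0.81, -0.08, 0, 0.004, 0.011, -2.16, 0.83, -0.1, 0, 0.004, 0.011]}}

```text
time_s: 19.4
tool_pos: [673.6, -251.7, 197.9]
tool_rot: [-162.1, 0.1, 83.9]
force: [-0.2, -0.4, -4.2]
gripper_width: 17.6
finger_force: 60.7
```

Request:
{"method": "apply_moves", "body": {"motion": [0, 0, 0, 0, 0, 0, 0, 0, 0, 0, 0, 0, 0, 0, 0, 0, 0, 0]}}

```text
time_s: 19.7
tool_pos: [673.3, -250.0, 199.2]
tool_rot: [-162.1, 0.1, 83.9]
force: [-0.3, -0.1, -4.1]
gripper_width: 17.2
finger_force: 60.7
```

Run:
```python
from h import *
snap('top','t6')
a=snap('wrist','w7')['color']
s=arm.read_state();print(s['tool_pos'],s['tool_rot'],s['qpos'].round(1),s['force'])
t=cv2.imread('pics/t6.png')[150:290,310:520]
cv2.imwrite('pics/w7c.png',np.hstack([cv2.resize(a[60:380,40:440],(400,320)),cv2.resize(t,(400,320),interpolation=cv2.INTER_CUBIC)]))
B=np.array([515.6,-230,0]); b=np.array([np.cos(np.radians(-6.2)),np.sin(np.radians(-6.2)),0])
plan(lip(B+62*b+[0,0,75],83.8,12,5),lip(B+62*b+[0,0,64],83.8,-10,5),lip(B+62*b+[0,0,64],83.8,-52,8))
```

```text
[ 673.47279489 -249.71609636  199.9702535 ] [-1.62175161e+02  1.04137892e-01  8.39789232e+01] [-24.7  48.4  53.  111.6  -5.7  72.2] [-0.52793149 -0.61974548 -3.90787499]
12 -0.03, 0.44, 1.51, -0.02, 0.001, 0.001, -0.02, 0.4, 1.52, -0.02, 0.001, 0.001, -0.03, 0.38, 1.53, -0.02, 0.001, 0.001, -0.03, 0.34, 1.54, -0.02, 0.001, 0.001, -0.03, 0.32, 1.54, -0.02, 0.001, 0.001, 0, -0.56, -0.31, -0.077, 0, -0.001, 0, -0.54, -0.36, -0.077, 0, -0.001, 0, -0.51, -0.39, -0.077, 0, -0.001, 0, -0.48, -0.43, -0.077, 0, -0.001, 0, -0.44, -0.47, -0.077, 0, -0.001, 0, -0.81, -0.48, -0.092, 0, 0, 0, -0.76, -0.56, -0.092, 0, 0
6 0.01, -0.71, -0.63, -0.092, 0, 0, 0, -0.65, -0.69, -0.092, 0, 0, 0, -0.58, -0.74, -0.092, 0, 0, 0, -0.51, -0.79, -0.092, 0, 0, 0.01, -0.44, -0.84, -0.092, 0, 0, 0, -0.35, -0.88, -0.092, 0, 0
max [3.00e-02 8.10e-01 1.54e+00 9.20e-02 1.00e-03 1.00e-03]
```

View pics/w7c.png

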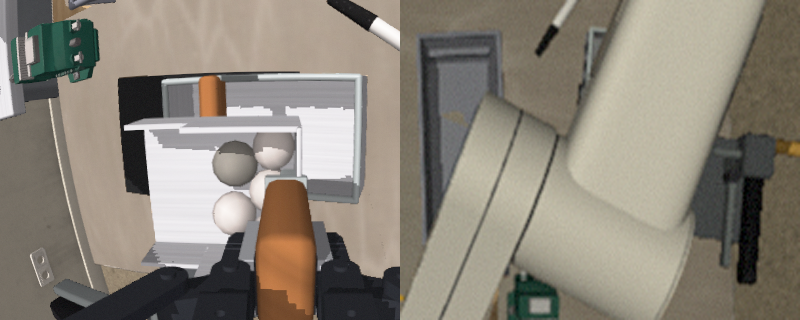

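Run:
```python
from h import *
for u,v,z in ((163,78,56),(366,77,56),(359,203,56),(119,77,6),(127,190,6),(210,77,130)): print(at('w7',u+40,v+60,z))
```

```text
[ 519.7 -163.7   56. ]
[ 697.5 -183.9   56. ]
[ 685.8 -281.4   56. ]
[ 418.8 -147.6    6. ]
[ 402.5 -283.6    6. ]
[ 610.1 -174.7  130. ]
```

Run:
```python
from h import *
p,q=cur(); l=p+q.apply(LIP); print(l)
plan(lip(l+[-10,20,30],85,4,6),(652,-80,215,89,4,6),(648,6.2,150,91.8,0,6),(647.6,6.2,84,91.8,0,6))
```

```text
[ 575.5183268  -235.42871046  163.49022079]
12 0.34, -0.64, -0.71, -0.04, 0, -0.003, 0.34, -0.61, -0.74, -0.04, 0, -0.003, 0.34, -0.59, -0.77, -0.04, 0, -0.003, 0.34, -0.54, -0.78, -0.04, 0, -0.003, 0.34, -0.52, -0.81, -0.04, 0, -0.003, 0.35, -0.48, -0.83, -0.04, 0, -0.003, 2.44, -0.17, 0.64, 0, -0.001, -0.012, 2.44, -0.14, 0.64, 0, -0.001, -0.012, 2.45, -0.12, 0.64, 0, -0.001, -0.012, 2.44, -0.08, 0.64, 0, -0.001, -0.012, 2.45, -0.06, 0.63, 0, -0.001, -0.012, 2.45, -0.02, 0.64, 0, -0.001, -0.012
12 1.43, -0.01, 1.09, -0.012, 0, -0.008, 1.44, -0.02, 1.08, -0.012, 0, -0.008, 1.43, -0.01, 1.09, -0.012, 0, -0.008, 1.44, -0.02, 1.09, -0.012, 0, -0.008, 1.43, -0.01, 1.08, -0.012, 0, -0.008, 1.44, -0.02, 1.09, -0.012, 0, -0.008, 0, -0.01, 1.1, 0, 0, 0, 0, -0.01, 1.1, 0, 0, 0, -0.01, -0.01, 1.1, 0, 0, 0, 0, 0, 1.1, 0, 0, 0, 0, -0.01, 1.1, 0, 0, 0, 0, -0.01, 1.1, 0, 0, 0
max [2.45e+00 6.40e-01 1.10e+00 4.00e-02 1.00e-03 1.20e-02]
```

Request:
{"method": "apply_moves", "body": {"motion": [0.34, -0.64, -0.71, -0.04, 0, -0.003, 0.34, -0.61, -0.74, -0.04, 0, -0.003, 0.34, -0.59, -0.77, -0.04, 0, -0.003, 0.34, -0.54, -0.78, -0.04, 0, -0.003, 0.34, -0.52, -0.81, -0.04, 0, -0.003, 0.35, -0.48, -0.83, -0.04, 0, -0.003, 2.44, -0.17, 0.64, 0, -0.001, -0.012, 2.44, -0.14, 0.64, 0, -0.001, -0.012, 2.45, -0.12, 0.64, 0, -0.001, -0.012, 2.44, -0.08, 0.64, 0, -0.001, -0.012, 2.45, -0.06, 0.63, 0, -0.001, -0.012, 2.45, -0.02, 0.64, 0, -0.001, -0.012]}}

```text
time_s: 21.0
tool_pos: [651.6, -79.1, 215.0]
tool_rot: [-175.9, -0.0, 89.2]
force: [0.5, -0.0, -3.6]
gripper_width: 17.0
finger_force: 60.7
```

Request:
{"method": "apply_moves", "body": {"motion": [1.43, -0.01, 1.09, -0.012, 0, -0.008, 1.44, -0.02, 1.08, -0.012, 0, -0.008, 1.43, -0.01, 1.09, -0.012, 0, -0.008, 1.44, -0.02, 1.09, -0.012, 0, -0.008, 1.43, -0.01, 1.08, -0.012, 0, -0.008, 1.44, -0.02, 1.09, -0.012, 0, -0.008, 0, 0, 0, 0, 0, 0, 0, 0, 0, 0, 0, 0]}}

```text
time_s: 21.8
tool_pos: [647.8, 5.8, 150.3]
tool_rot: [179.9, -0.1, 91.9]
force: [-0.2, -0.3, -3.9]
gripper_width: 17.4
finger_force: 60.7
```

Run:
```python
from h import *
s=arm.read_state();print(s['tool_pos'],s['tool_rot'],s['force'])
plan((647.6,6.1,90,91.8,0,4),(647.6,6.1,70,91.8,0,3))
```

```text
[647.83451639   5.82081763 150.33537745] [ 1.79947793e+02 -1.07201242e-01  9.18869710e+01] [-0.22562866 -0.2669539  -3.87627852]
7 0, -0.01, 1.51, 0, 0, 0, 0.01, 0, 1.51, 0, 0, 0, 0, -0.01, 1.51, 0, 0, 0, 0.01, -0.01, 1.5, 0, 0, 0, 0, 0, 0.67, 0, -0.001, 0.001, 0, 0, 0.67, 0, -0.001, 0.001, 0, 0, 0.66, 0, -0.001, 0.001
max [1.00e-02 1.00e-02 1.51e+00 0.00e+00 1.00e-03 1.00e-03]
```

Request:
{"method": "apply_moves", "body": {"motion": [0, 0, 1.5, 0, 0, 0, 0, 0, 1.5, 0, 0, 0, 0, 0, 1.5, 0, 0, 0, 0, 0, 1.5, 0, 0, 0, 0, 0, 0.7, 0, 0, 0, 0, 0, 0.7, 0, 0, 0, 0, 0, 0.7, 0, 0, 0, 0, 0, 0, 0, 0, 0]}}

```text
time_s: 22.6
tool_pos: [648.6, 5.2, 68.8]
tool_rot: [179.9, -0.1, 91.8]
force: [0.8, -0.5, -4.1]
gripper_width: 17.3
finger_force: 60.7
```

Request:
{"method": "apply_moves", "body": {"motion": [0, 0, 0, 0, 0, 0, 0, 0, 0, 0, 0, 0, 0, 0, 0, 0, 0, 0, 0, 0, 0, 0, 0, 0, 0, 0, 0, 0, 0, 0, 0, 0, 0, 0, 0, 0], "gripper": 1}}

```text
time_s: 23.2
tool_pos: [648.4, 5.4, 68.8]
tool_rot: [179.9, -0.1, 91.8]
force: [0.0, 0.6, -0.3]
gripper_width: 85.8
finger_force: 0.0
```

Request:
{"method": "apply_moves", "body": {"motion": [0, 0, -1, 0, 0, 0, 0, 0, -3, 0, 0, 0, 0, 0, -3, 0, 0, 0, 0, 0, -3, 0, 0, 0, 0, 0, -2, 0, 0, 0, 0, 0, 0, 0, 0, 0]}}

```text
time_s: 23.8
tool_pos: [649.5, 5.0, 192.9]
tool_rot: [179.6, -0.1, 91.8]
force: [0.1, -0.6, 0.0]
gripper_width: 85.5
finger_force: 0.0
```

Run:
```python
from h import *
a=snap('wrist','w8')['color']
t=snap('top','t8')['color'][150:290,310:510]
cv2.imwrite('pics/w8c.png',np.hstack([cv2.resize(a[40:400,0:440],(400,327)),cv2.resize(t,(400,280),interpolation=cv2.INTER_CUBIC) if 0 else cv2.copyMakeBorder(cv2.resize(t,(400,280),interpolation=cv2.INTER_CUBIC),0,47,0,0,cv2.BORDER_CONSTANT)]))
plan((607,-150,215,83.8,0,6),(602.7,-222.5,190,83.8,0,4))
```

```text
10 -2.56, -0.77, -0.44, 0, 0, 0.023, -2.58, -0.71, -0.43, 0, 0, 0.023, -2.59, -0.65, -0.44, 0, 0, 0.023, -2.61, -0.59, -0.43, 0, 0, 0.023, -2.62, -0.53, -0.44, 0, 0, 0.023, -2.64, -0.47, -0.43, 0, 0, 0.023, -1.81, 0.08, 0.62, 0, -0.001, 0, -1.82, 0.09, 0.62, 0, -0.001, 0, -1.81, 0.08, 0.63, 0, -0.001, 0, -1.81, 0.09, 0.62, 0, -0.001, 0
max [2.64e+00 7.70e-01 6.30e-01 0.00e+00 1.00e-03 2.30e-02]
```

View pics/w8c.png

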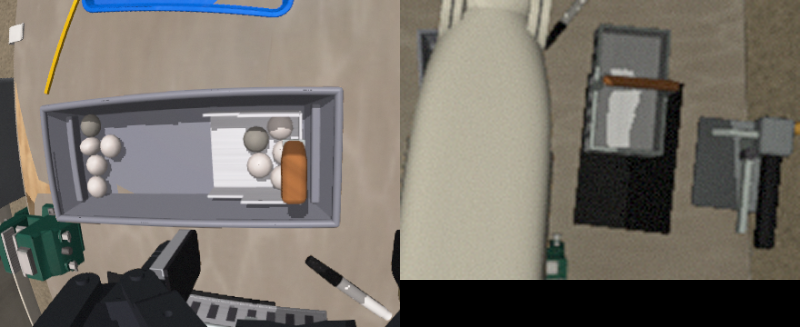

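Run:
```python
from h import *
print(at('t8',412.5,189.3,126),at('t8',450,193.3,126))
print([at('t8',310+(x-400)/2,150+y/2,54) for x,y in ((597,26),(670,34),(660,157),(584,149))])
plan((607,-150,215,83.8,0,6),(602.5,-222.5,190,83.8,0,4))
```

```text
[ 605.3 -177.6  126. ] [ 594.2 -277.   126. ]
[array([ 689.1, -180.6,   54. ]), array([ 677.4, -282.5,   54. ]), array([ 505.1, -265.7,   54. ]), array([ 516.6, -160.3,   54. ])]
10 -2.56, -0.77, -0.44, 0, 0, 0.023, -2.58, -0.71, -0.43, 0, 0, 0.023, -2.59, -0.65, -0.44, 0, 0, 0.023, -2.61, -0.59, -0.43, 0, 0, 0.023, -2.62, -0.53, -0.44, 0, 0, 0.023, -2.64, -0.47, -0.43, 0, 0, 0.023, -1.81, 0.08, 0.62, 0, -0.001, 0, -1.82, 0.08, 0.62, 0, -0.001, 0, -1.81, 0.08, 0.63, 0, -0.001, 0, -1.81, 0.08, 0.62, 0, -0.001, 0
max [2.64e+00 7.70e-01 6.30e-01 0.00e+00 1.00e-03 2.30e-02]
```

Request:
{"method": "apply_moves", "body": {"motion": [-2.56, -0.77, -0.44, 0, 0, 0.023, -2.58, -0.71, -0.43, 0, 0, 0.023, -2.59, -0.65, -0.44, 0, 0, 0.023, -2.61, -0.59, -0.43, 0, 0, 0.023, -2.62, -0.53, -0.44, 0, 0, 0.023, -2.64, -0.47, -0.43, 0, 0, 0.023, -1.81, 0.08, 0.62, 0, 0, 0, -1.82, 0.09, 0.62, 0, 0, 0, -1.81, 0.08, 0.63, 0, 0, 0, -1.81, 0.09, 0.62, 0, 0, 0, 0, 0, 0, 0, 0, 0]}}

```text
time_s: 25.0
tool_pos: [602.2, -224.5, 187.3]
tool_rot: [-179.9, -0.2, 83.8]
force: [0.0, 0.0, 0.3]
gripper_width: 85.7
finger_force: 0.0
```

Request:
{"method": "apply_moves", "body": {"motion": [0, 0, 0, 0, 0, 0, 0, 0, 0, 0, 0, 0]}}

```text
time_s: 25.2
tool_pos: [602.8, -222.0, 189.5]
tool_rot: [180.0, -0.1, 83.9]
force: [0.4, 0.0, -0.1]
gripper_width: 85.2
finger_force: 0.0
```

Run:
```python
from h import *
a=snap('wrist','w9')['color']
# wooden bar segmentation (orange-brown)
hsv=cv2.cvtColor(a,cv2.COLOR_BGR2HSV); m=cv2.inRange(hsv,(5,120,60),(18,255,255)); m[300:]=m[300:]
n,l,st,c=cv2.connectedComponentsWithStats(m)
for i in range(1,n):
    if st[i,4]>400: print(st[i],c[i].round(1)); k=i; ys,xs=np.where(l==i); r=cv2.minAreaRect(np.c_[xs,ys].astype(np.float32)); print(r,[at('w9',*q,126) for q in cv2.boxPoints(r)])
print(cur()[0])
```

```text
[ 310  169   25  164 3665] [322.4 249.4]
((322.096923828125, 250.52731323242188), (163.09173583984375, 23.453031539916992), 89.34893798828125) [array([ 599.8, -171.9,  126. ]), array([ 612.7, -173.2,  126. ]), array([ 603.7, -274.1,  126. ]), array([ 588.9, -272.7,  126. ])]
[ 558  293   39   50 1028] [578.1 318.9]
((578.9230346679688, 318.1153564453125), (22.74271011352539, 59.630271911621094), 33.6900634765625) [array([ 764.5, -306. ,  126. ]), array([ 789.7, -269.6,  126. ]), array([ 813. , -284.2,  126. ]), array([ 786.8, -322.9,  126. ])]
[ 602.86964453 -221.85855489  189.62309365]
```

Request:
{"method": "apply_moves", "body": {"motion": [0, -0.04, 2, 0, 0, 0, 0, -0.04, 2, 0, 0, 0, 0, -0.04, 2, 0, 0, 0, 0, -0.04, 1.8, 0, 0, 0, 0, 0, 0.8, 0, 0, 0, 0, 0, 0, 0, 0, 0]}}

```text
time_s: 25.85
tool_pos: [600.9, -221.4, 102.7]
tool_rot: [-180.0, -0.2, 83.9]
force: [0.4, 0.0, -0.5]
gripper_width: 85.5
finger_force: 0.0
```

Request:
{"method": "apply_moves", "body": {"motion": [0, 0, 0, 0, 0, 0, 0, 0, 0, 0, 0, 0, 0, 0, 0, 0, 0, 0, 0, 0, 0, 0, 0, 0, 0, 0, 0, 0, 0, 0, 0, 0, 0, 0, 0, 0, 0, 0, 0, 0, 0, 0], "gripper": 0}}

```text
time_s: 26.55
tool_pos: [601.4, -222.2, 103.8]
tool_rot: [179.9, -0.1, 83.9]
force: [0.8, -0.7, 3.8]
gripper_width: 12.8
finger_force: 59.5
```

Request:
{"method": "apply_moves", "body": {"motion": [0, 0, -0.5, 0, 0, 0, 0, 0, -1.5, 0, 0, 0, 0, 0, -1, 0, 0, 0, 0, 0, 0, 0, 0, 0, 0, 0, 0, 0, 0, 0]}}

```text
time_s: 27.05
tool_pos: [601.0, -222.1, 133.2]
tool_rot: [180.0, -0.1, 83.9]
force: [0.7, -0.1, -3.1]
gripper_width: 13.2
finger_force: 58.6
```

Run:
```python
from h import *
p,q=cur();print(p,arm.read_state()['tool_rot'])
plan((515,-231.5,p[2],83.8,0,6),(515,-231.5,p[2]-28,83.8,0,4))
```

```text
[ 601.04908227 -222.0931106   133.16085021] [ 1.79966155e+02 -1.36685380e-01  8.39054523e+01]
10 -0.31, -1.41, 0, 0, 0, 0, -0.31, -1.41, 0, 0, 0, 0, -0.3, -1.41, 0, 0, 0, 0, -0.31, -1.41, -0.01, 0, 0, 0, -0.31, -1.41, 0, 0, 0, 0, -0.31, -1.41, 0, 0, 0, 0, 0, 0, 0.7, 0, -0.001, 0, 0, 0, 0.7, 0, -0.001, 0, 0, 0, 0.7, 0, -0.001, 0, 0, 0, 0.7, 0, -0.001, 0
max [3.10e-01 1.41e+00 7.00e-01 0.00e+00 1.00e-03 0.00e+00]
```

Request:
{"method": "apply_moves", "body": {"motion": [-0.31, -1.41, 0, 0, 0, 0, -0.31, -1.41, 0, 0, 0, 0, -0.3, -1.41, 0, 0, 0, 0, -0.31, -1.41, 0, 0, 0, 0, -0.31, -1.41, 0, 0, 0, 0, -0.31, -1.41, 0, 0, 0, 0, 0, 0, 0.7, 0, 0, 0, 0, 0, 0.7, 0, 0, 0, 0, 0, 0.7, 0, 0, 0, 0, 0, 0.7, 0, 0, 0, 0, 0, 0.1, 0, 0, 0, 0, 0, 0, 0, 0, 0]}}

```text
time_s: 28.25
tool_pos: [515.2, -231.3, 103.7]
tool_rot: [180.0, -0.2, 83.9]
force: [0.1, -0.2, -2.9]
gripper_width: 12.8
finger_force: 59.5
```

Request:
{"method": "apply_moves", "body": {"motion": [0, 0, 0, 0, 0, 0, 0, 0, 0, 0, 0, 0, 0, 0, 0, 0, 0, 0, 0, 0, 0, 0, 0, 0, 0, 0, 0, 0, 0, 0, 0, 0, 0, 0, 0, 0], "gripper": 1}}

```text
time_s: 28.85
tool_pos: [515.1, -231.5, 104.3]
tool_rot: [180.0, -0.1, 83.9]
force: [0.2, 0.8, 0.2]
gripper_width: 85.7
finger_force: 0.0
```

Request:
{"method": "apply_moves", "body": {"motion": [0, 0, -1, 0, 0, 0, 0, 0, -3, 0, 0, 0, 0, 0, -3, 0, 0, 0, 0, 0, -2.5, 0, 0, 0, 0, 0, 0, 0, 0, 0]}}

```text
time_s: 29.35
tool_pos: [516.2, -232.5, 203.6]
tool_rot: [179.6, 0.0, 83.9]
force: [-0.4, 0.5, 0.1]
gripper_width: 85.2
finger_force: 0.0
```

```bash
cat >> h.py <<'E'
def bar(f):
    a=cv2.imread(f'pics/{f}.png'); m=cv2.inRange(cv2.cvtColor(a,cv2.COLOR_BGR2HSV),(5,120,60),(18,255,255))
    n,l,st,c=cv2.connectedComponentsWithStats(m)
    return [(st[i].tolist(),c[i].round(1).tolist()) for i in range(1,n) if st[i,4]>400]
E
python3 - <<'E'
from h import *
snap('wrist','w10'); B=bar('w10'); print(B,[at('w10',*b[1],126) for b in B])
plan((560,-150,205,85,0,4),(647.6,5.8,175,91.8,0,8))
E
```

```text
[([312, 165, 22, 155, 3206], [323.0, 241.4]), ([617, 266, 23, 46, 525], [628.6, 289.5])] [array([ 516.1, -228.8,  126. ]), array([ 771.6, -301. ,  126. ])]
12 2.16, 0.88, -0.08, 0.001, 0, -0.005, 2.15, 0.9, -0.08, 0.001, 0, -0.005, 2.15, 0.91, -0.09, 0.001, 0, -0.005, 2.15, 0.91, -0.08, 0.001, 0, -0.005, 2.03, 0.92, 0.38, 0, 0, -0.015, 2.02, 0.96, 0.37, 0, 0, -0.015, 2.01, 0.98, 0.38, 0, 0, -0.015, 1.99, 1.01, 0.38, 0, 0, -0.015, 1.98, 1.05, 0.37, 0, 0, -0.015, 1.96, 1.07, 0.38, 0, 0, -0.015, 1.94, 1.1, 0.38, 0, 0, -0.015, 1.93, 1.13, 0.37, 0, 0, -0.015
max [2.16e+00 1.13e+00 3.80e-01 1.00e-03 0.00e+00 1.50e-02]
```

Request:
{"method": "apply_moves", "body": {"motion": [2.16, 0.88, -0.08, 0, 0, -0.005, 2.15, 0.9, -0.08, 0, 0, -0.005, 2.15, 0.91, -0.09, 0, 0, -0.005, 2.15, 0.91, -0.08, 0, 0, -0.005, 2.03, 0.92, 0.38, 0, 0, -0.015, 2.02, 0.96, 0.37, 0, 0, -0.015, 2.01, 0.98, 0.38, 0, 0, -0.015, 1.99, 1.01, 0.38, 0, 0, -0.015, 1.98, 1.05, 0.37, 0, 0, -0.015, 1.96, 1.07, 0.38, 0, 0, -0.015, 1.94, 1.1, 0.38, 0, 0, -0.015, 1.93, 1.13, 0.37, 0, 0, -0.015]}}

```text
time_s: 30.6
tool_pos: [646.8, 7.2, 172.1]
tool_rot: [-180.0, -0.1, 92.0]
force: [-0.1, -0.1, -0.6]
gripper_width: 85.5
finger_force: 0.0
```

Request:
{"method": "apply_moves", "body": {"motion": [0, 0, 0, 0, 0, 0, 0, 0, 0, 0, 0, 0, 0, 0, 0, 0, 0, 0]}}

```text
time_s: 30.9
tool_pos: [646.5, 5.7, 172.9]
tool_rot: [180.0, -0.1, 91.9]
force: [0.4, -0.4, 0.7]
gripper_width: 85.6
finger_force: 0.0
```

Run:
```python
from h import *
print(cur()[0]);plan((648.2,5.5,69.5,91.8,0,6))
```

```text
[646.46039526   5.73663939 172.94774551]
6 -0.01, 0.03, 1.72, 0, 0, 0, -0.01, 0.03, 1.73, 0, 0, 0, -0.01, 0.02, 1.72, 0, 0, 0, 0, 0.03, 1.73, 0, 0, 0, -0.01, 0.03, 1.72, 0, 0, 0, -0.01, 0.03, 1.72, 0, 0, 0
max [0.01 0.03 1.73 0.   0.   0.  ]
```

Request:
{"method": "apply_moves", "body": {"motion": [0, 0.03, 1.72, 0, 0, 0, 0, 0.03, 1.73, 0, 0, 0, 0, 0.02, 1.72, 0, 0, 0, 0, 0.03, 1.73, 0, 0, 0, 0, 0.03, 1.72, 0, 0, 0, 0, 0.03, 1.72, 0, 0, 0, 0, 0, 0, 0, 0, 0]}}

```text
time_s: 31.6
tool_pos: [647.1, 5.8, 67.7]
tool_rot: [-179.8, -0.2, 91.8]
force: [-0.4, -0.6, 0.0]
gripper_width: 85.7
finger_force: 0.0
```

Request:
{"method": "apply_moves", "body": {"motion": [0, 0, 0, 0, 0, 0, 0, 0, 0, 0, 0, 0, 0, 0, 0, 0, 0, 0, 0, 0, 0, 0, 0, 0, 0, 0, 0, 0, 0, 0, 0, 0, 0, 0, 0, 0, 0, 0, 0, 0, 0, 0], "gripper": 0}}

```text
time_s: 32.3
tool_pos: [648.9, 6.6, 70.4]
tool_rot: [179.9, -0.1, 91.9]
force: [-1.0, -0.1, 6.2]
gripper_width: 17.6
finger_force: 59.6
```

Run:
```python
from h import *
p,q=cur(); l=p+q.apply(LIP); print(p,l)
B=np.array([516,-230,0]); b=np.array([np.cos(np.radians(-6.2)),np.sin(np.radians(-6.2)),0])
plan(lip(l+[-4,0,22],91.8,8,5),lip(l+[-6,0,120],91.8,8,6),lip((590,-110,175),88,8,6),lip(B+62*b+[0,0,165],83.8,8,6))
```

```text
[648.94707137   6.57541189  70.3860154 ] [565.98234569   7.91461574   5.2318841 ]
12 0, 0.09, -0.19, 0.028, 0, 0, 0, 0.08, -0.2, 0.028, 0, 0, 0, 0.08, -0.2, 0.028, 0, 0, 0.01, 0.07, -0.2, 0.028, 0, 0, 0, 0.06, -0.2, 0.028, 0, 0, 0, -0.26, -1.61, 0, 0, 0, 0.01, -0.25, -1.62, 0, 0, 0, 0, -0.26, -1.61, 0, 0, 0, 0.01, -0.26, -1.61, 0, 0, 0, 0, -0.26, -1.61, 0, 0, 0, 0, -0.25, -1.62, 0, 0, 0, -2.08, 0.31, -0.88, 0, 0.001, 0.011
11 -2.07, 0.33, -0.89, 0, 0.001, 0.011, -2.07, 0.35, -0.89, 0, 0.001, 0.011, -2.07, 0.37, -0.89, 0, 0.001, 0.011, -2.06, 0.4, -0.89, 0, 0.001, 0.011, -2.05, 0.42, -0.89, 0, 0.001, 0.011, -2.23, -0.12, 0.19, 0, 0.002, 0.012, -2.23, -0.1, 0.18, 0, 0.002, 0.012, -2.23, -0.06, 0.18, 0, 0.002, 0.012, -2.23, -0.05, 0.17, 0, 0.002, 0.012, -2.24, -0.01, 0.17, 0, 0.002, 0.012, -2.23, 0.01, 0.17, 0, 0.002, 0.012
max [2.24e+00 4.20e-01 1.62e+00 2.80e-02 2.00e-03 1.20e-02]
```

Request:
{"method": "apply_moves", "body": {"motion": [0, 0.09, -0.19, 0.028, 0, 0, 0, 0.08, -0.2, 0.028, 0, 0, 0, 0.08, -0.2, 0.028, 0, 0, 0.01, 0.07, -0.2, 0.028, 0, 0, 0, 0.06, -0.2, 0.028, 0, 0, 0, -0.26, -1.61, 0, 0, 0, 0.01, -0.25, -1.62, 0, 0, 0, 0, -0.26, -1.61, 0, 0, 0, 0.01, -0.26, -1.61, 0, 0, 0, 0, -0.26, -1.61, 0, 0, 0, 0, -0.25, -1.62, 0, 0, 0, -2.08, 0.31, -0.88, 0, 0.001, 0.011]}}

```text
time_s: 33.5
tool_pos: [656.0, -12.0, 186.8]
tool_rot: [-172.1, -0.1, 91.4]
force: [0.5, 0.8, -3.5]
gripper_width: 17.3
finger_force: 59.2
```

Request:
{"method": "apply_moves", "body": {"motion": [-2.07, 0.33, -0.89, 0, 0.001, 0.011, -2.07, 0.35, -0.89, 0, 0.001, 0.011, -2.07, 0.37, -0.89, 0, 0.001, 0.011, -2.06, 0.4, -0.89, 0, 0.001, 0.011, -2.05, 0.42, -0.89, 0, 0.001, 0.011, -2.23, -0.12, 0.19, 0, 0.002, 0.012, -2.23, -0.1, 0.18, 0, 0.002, 0.012, -2.23, -0.06, 0.18, 0, 0.002, 0.012, -2.23, -0.05, 0.17, 0, 0.002, 0.012, -2.24, 0, 0.17, 0, 0.002, 0.012, -2.23, 0, 0.17, 0, 0.002, 0.012, 0, 0, 0, 0, 0, 0]}}

```text
time_s: 34.7
tool_pos: [667.0, -254.3, 216.0]
tool_rot: [-172.0, -0.0, 83.7]
force: [-0.1, -0.2, -4.6]
gripper_width: 17.5
finger_force: 59.2
```

Request:
{"method": "apply_moves", "body": {"motion": [0, 0, 0, 0, 0, 0, 0, 0, 0, 0, 0, 0]}}

```text
time_s: 34.9
tool_pos: [667.8, -250.3, 217.1]
tool_rot: [-172.0, -0.1, 84.0]
force: [-0.3, -0.8, -4.3]
gripper_width: 17.4
finger_force: 59.2
```

Run:
```python
from h import *
snap('wrist','w11'); print(bar('w11'),[at('w11',*b[1],126) for b in bar('w11')])
s=arm.read_state();print(s['tool_pos'],s['tool_rot'],s['qpos'].round(1),s['force'])
print('pred bar end +y',proj('w11',(521.4,-180,130)),'mid',proj('w11',(516,-230,126)))
B=np.array([516,-230,0]); b=np.array([np.cos(np.radians(-6.2)),np.sin(np.radians(-6.2)),0])
plan(lip(B+62*b+[0,0,75],83.8,5,6),lip(B+62*b+[0,0,64],83.8,-12,4),lip(B+62*b+[0,0,64],83.8,-52,8))
```

```text
[([131, 166, 34, 126, 2689], [147.0, 227.5]), ([296, 242, 60, 150, 7703], [325.3, 319.8]), ([512, 271, 57, 59, 2376], [540.8, 300.9])] [array([ 520. , -229.6,  126. ]), array([ 649.5, -306.9,  126. ]), array([ 806.7, -304.2,  126. ])]
[ 667.90442216 -249.97320367  217.22341059] [-1.72044573e+02 -6.54810604e-02  8.39931152e+01] [-26.1  38.4  37.6  96.7  -2.7  70. ] [ 0.14195094 -0.18064424 -2.86928733]
pred bar end +y [134.22890733 163.34589719] mid [143.09490176 228.46757181]
12 -0.01, 0.15, 1.4, -0.009, 0, 0.001, -0.01, 0.13, 1.41, -0.009, 0, 0.001, -0.01, 0.13, 1.41, -0.009, 0, 0.001, -0.01, 0.11, 1.41, -0.009, 0, 0.001, -0.01, 0.1, 1.41, -0.009, 0, 0.001, -0.01, 0.08, 1.4, -0.009, 0, 0.001, 0, -0.54, -0.26, -0.074, 0, -0.001, 0, -0.52, -0.3, -0.074, 0, -0.001, 0, -0.5, -0.34, -0.074, 0, -0.001, 0, -0.47, -0.38, -0.074, 0, -0.001, 0, -0.76, -0.48, -0.087, 0, 0, 0, -0.72, -0.54, -0.087, 0, 0
6 0, -0.67, -0.6, -0.087, 0, 0, 0, -0.62, -0.66, -0.087, 0, 0, 0, -0.55, -0.71, -0.087, 0, 0, 0, -0.49, -0.76, -0.087, 0, 0, 0.01, -0.43, -0.79, -0.087, 0, 0, 0, -0.35, -0.83, -0.087, 0, 0
max [1.00e-02 7.60e-01 1.41e+00 8.70e-02 0.00e+00 1.00e-03]
```

Request:
{"method": "apply_moves", "body": {"motion": [0, 0.15, 1.4, -0.009, 0, 0, 0, 0.13, 1.4, -0.009, 0, 0, 0, 0.13, 1.4, -0.009, 0, 0, 0, 0.11, 1.4, -0.009, 0, 0, 0, 0.1, 1.4, -0.009, 0, 0, 0, 0.08, 1.4, -0.009, 0, 0, 0, 0, 0, 0, 0, 0]}}

```text
time_s: 35.65
tool_pos: [664.2, -248.8, 131.3]
tool_rot: [-175.0, -0.1, 84.0]
force: [0.4, 0.6, -3.8]
gripper_width: 17.2
finger_force: 59.2
```

Request:
{"method": "apply_moves", "body": {"motion": [0, -0.54, -0.26, -0.074, 0, 0, 0, -0.52, -0.3, -0.074, 0, 0, 0, -0.5, -0.34, -0.074, 0, 0, 0, -0.47, -0.38, -0.074, 0, 0, 0, -0.76, -0.48, -0.087, 0, 0, 0, -0.72, -0.54, -0.087, 0, 0, 0, -0.67, -0.6, -0.087, 0, 0, 0, -0.62, -0.66, -0.087, 0, 0, 0, -0.55, -0.71, -0.087, 0, 0, 0, -0.49, -0.76, -0.087, 0, 0, 0, -0.43, -0.79, -0.087, 0, 0, 0, -0.35, -0.83, -0.087, 0, 0]}}

```text
time_s: 36.85
tool_pos: [576.9, -240.4, 171.6]
tool_rot: [127.8, 0.0, 84.0]
force: [1.6, -1.2, -2.8]
gripper_width: 17.2
finger_force: 60.2
```

Request:
{"method": "apply_moves", "body": {"motion": [0, 0, 0, 0, 0, 0, 0, 0, 0, 0, 0, 0, 0, 0, 0, 0, 0, 0, 0, 0, 0, 0, 0, 0, 0, 0, 0, 0, 0, 0]}}

```text
time_s: 37.35
tool_pos: [577.8, -241.0, 170.2]
tool_rot: [128.0, -0.0, 84.0]
force: [-0.2, -0.2, -2.0]
gripper_width: 17.1
finger_force: 60.3
```

Run:
```python
from h import *
snap('wrist','w12')
s=arm.read_state();p,q=cur();l=p+q.apply(LIP);print(l,s['tool_pos'],s['tool_rot'],s['qpos'].round(1),s['force'])
plan(lip(l+[25,0,70],84,-20,8),lip(l+[35,5,120],84,0,4))
```

```text
[ 578.04080862 -236.82524419   64.53679794] [ 577.56753118 -240.87310253  169.95686648] [ 1.28040325e+02 -4.08520868e-02  8.39863823e+01] [-43.8   4.9 -45.3  -5.5  28.9  64.5] [-0.67589337  0.40563128 -2.29383744]
12 0.03, 1.15, 0.38, 0.07, 0, 0, 0.04, 1.18, 0.29, 0.07, 0, 0, 0.03, 1.2, 0.22, 0.07, 0, 0, 0.04, 1.2, 0.13, 0.07, 0, 0, 0.03, 1.22, 0.04, 0.07, 0, 0, 0.04, 1.21, -0.04, 0.07, 0, 0, 0.03, 1.21, -0.12, 0.07, 0, 0, 0.03, 1.19, -0.21, 0.07, 0, 0, 0.15, 1.08, -0.29, 0.087, 0, 0, 0.15, 1.05, -0.38, 0.087, 0, 0, 0.16, 1.01, -0.47, 0.087, 0, 0, 0.15, 0.97, -0.56, 0.087, 0, 0
max [0.16  1.22  0.56  0.087 0.    0.   ]
```

Request:
{"method": "apply_moves", "body": {"motion": [0.03, 1.15, 0.38, 0.07, 0, 0, 0.04, 1.18, 0.29, 0.07, 0, 0, 0.03, 1.2, 0.22, 0.07, 0, 0, 0.04, 1.2, 0.13, 0.07, 0, 0, 0.03, 1.22, 0.04, 0.07, 0, 0, 0.04, 1.21, -0.04, 0.07, 0, 0, 0.03, 1.21, -0.12, 0.07, 0, 0, 0.03, 1.19, -0.21, 0.07, 0, 0, 0.15, 1.08, -0.29, 0.087, 0, 0, 0.15, 1.05, -0.38, 0.087, 0, 0, 0.16, 1.01, -0.47, 0.087, 0, 0, 0.15, 0.97, -0.56, 0.087, 0, 0]}}

```text
time_s: 38.6
tool_pos: [695.3, -244.2, 250.1]
tool_rot: [-179.8, -0.0, 84.0]
force: [1.0, -0.2, -1.3]
gripper_width: 17.6
finger_force: 60.2
```

Request:
{"method": "apply_moves", "body": {"motion": [0, 0, 0, 0, 0, 0, 0, 0, 0, 0, 0, 0]}}

```text
time_s: 38.8
tool_pos: [695.8, -244.5, 247.2]
tool_rot: [-179.9, -0.1, 84.0]
force: [-0.5, 0.3, -2.8]
gripper_width: 17.3
finger_force: 60.3
```

Run:
```python
from h import *
snap('wrist','w13')
print(cur()[0],arm.read_state()['tool_rot'])
plan((660,-90,215,88,0,6),(648,6.6,150,91.8,0,6),(648,6.6,84,91.8,0,5),(648,6.6,71,91.8,0,3))
```

```text
[ 694.8090489  -244.4315363   248.19928627] [-1.79963558e+02 -7.91260111e-02  8.39730304e+01]
12 2.5, -0.85, 0.56, 0, 0, -0.012, 2.51, -0.81, 0.55, 0, 0, -0.012, 2.51, -0.79, 0.56, 0, 0, -0.012, 2.53, -0.76, 0.56, 0, 0, -0.012, 2.54, -0.72, 0.56, 0, 0, -0.012, 2.54, -0.7, 0.55, 0, 0, -0.012, 1.6, -0.25, 1.09, 0, 0, -0.011, 1.6, -0.24, 1.08, 0, 0, -0.011, 1.61, -0.21, 1.09, 0, 0, -0.011, 1.61, -0.2, 1.09, 0, 0, -0.011, 1.61, -0.19, 1.08, 0, 0, -0.011, 1.61, -0.16, 1.09, 0, 0, -0.011
8 0, 0, 1.32, 0, 0, 0, 0, 0, 1.32, 0, 0, 0, 0, 0, 1.32, 0, 0, 0, -0.01, 0, 1.32, 0, 0, 0, 0, 0, 1.32, 0, 0, 0, 0, 0, 0.43, 0, 0, 0, 0, 0, 0.44, 0, 0, 0, 0, 0, 0.43, 0, 0, 0
max [2.54  0.85  1.32  0.    0.    0.012]
```

Request:
{"method": "apply_moves", "body": {"motion": [2.5, -0.85, 0.56, 0, 0, -0.012, 2.51, -0.81, 0.55, 0, 0, -0.012, 2.51, -0.79, 0.56, 0, 0, -0.012, 2.53, -0.76, 0.56, 0, 0, -0.012, 2.54, -0.72, 0.56, 0, 0, -0.012, 2.54, -0.7, 0.55, 0, 0, -0.012, 1.6, -0.25, 1.09, 0, 0, -0.011, 1.6, -0.24, 1.08, 0, 0, -0.011, 1.61, -0.21, 1.09, 0, 0, -0.011, 1.61, -0.2, 1.09, 0, 0, -0.011, 1.61, -0.19, 1.08, 0, 0, -0.011, 1.61, -0.16, 1.09, 0, 0, -0.011]}}

```text
time_s: 40.05
tool_pos: [647.2, 7.4, 150.8]
tool_rot: [180.0, -0.1, 91.9]
force: [0.1, -0.4, -2.3]
gripper_width: 16.9
finger_force: 60.4
```

Request:
{"method": "apply_moves", "body": {"motion": [0, 0, 0, 0, 0, 0, 0, 0, 0, 0, 0, 0]}}

```text
time_s: 40.25
tool_pos: [647.7, 7.0, 150.8]
tool_rot: [-179.9, -0.0, 91.9]
force: [-0.2, -1.4, -2.7]
gripper_width: 17.4
finger_force: 60.3
```

Run:
```python
from h import *
a=snap('wrist','w14')['color']; b=cv2.imread('pics/w13.png')
cv2.imwrite('pics/m1.png',np.hstack([a[60:400,20:400],b[60:400,20:420]]))
s=arm.read_state(); print(s['tool_pos'],s['tool_rot'])
plan((648,6.4,84,91.8,0,5),(648,6.4,72,91.8,0,3))
```

```text
[648.03403995   6.48095395 151.15336642] [-1.79979314e+02 -4.55408543e-02  9.18729757e+01]
8 0, 0, 1.34, 0, 0, 0, -0.01, 0, 1.35, 0, 0, 0, 0, 0, 1.34, 0, 0, 0, 0, 0, 1.34, 0, 0, 0, 0, 0, 1.35, 0, 0, 0, 0, 0, 0.4, 0, 0, 0, 0, 0, 0.4, 0, 0, 0, 0, 0, 0.4, 0, 0, 0
max [0.01 0.   1.35 0.   0.   0.  ]
```

View pics/m1.png

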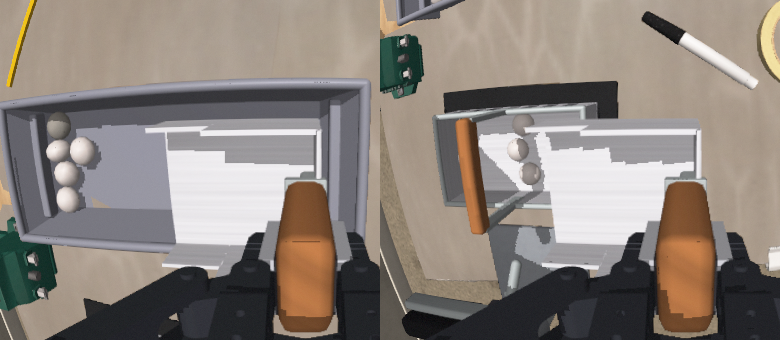

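Request:
{"method": "apply_moves", "body": {"motion": [0, 0, 1.34, 0, 0, 0, 0, 0, 1.35, 0, 0, 0, 0, 0, 1.34, 0, 0, 0, 0, 0, 1.34, 0, 0, 0, 0, 0, 1.35, 0, 0, 0, 0, 0, 0.4, 0, 0, 0, 0, 0, 0.4, 0, 0, 0, 0, 0, 0.4, 0, 0, 0, 0, 0, 0, 0, 0, 0]}}

```text
time_s: 41.2
tool_pos: [647.8, 6.6, 71.6]
tool_rot: [-179.9, -0.1, 91.9]
force: [-1.0, 0.1, -2.5]
gripper_width: 17.4
finger_force: 60.3
```

Request:
{"method": "apply_moves", "body": {"motion": [0, 0, 0.1, 0, 0, 0, 0, 0, 0, 0, 0, 0, 0, 0, 0, 0, 0, 0]}}

```text
time_s: 41.5
tool_pos: [647.9, 6.6, 71.1]
tool_rot: [-180.0, -0.1, 91.9]
force: [0.5, -0.5, -2.8]
gripper_width: 17.6
finger_force: 60.4
```

Request:
{"method": "apply_moves", "body": {"motion": [0, 0, 0.1, 0, 0, 0, 0, 0, 0, 0, 0, 0, 0, 0, 0, 0, 0, 0]}}

```text
time_s: 41.8
tool_pos: [648.2, 6.5, 70.4]
tool_rot: [180.0, -0.1, 91.9]
force: [0.1, -0.4, 3.5]
gripper_width: 17.5
finger_force: 61.1
```

Request:
{"method": "apply_moves", "body": {"motion": [0, 0, 0.1, 0, 0, 0, 0, 0, 0, 0, 0, 0, 0, 0, 0, 0, 0, 0]}}

```text
time_s: 42.1
tool_pos: [648.5, 6.4, 70.4]
tool_rot: [179.9, -0.0, 91.9]
force: [-1.7, -0.2, 10.4]
gripper_width: 17.0
finger_force: 62.2
```

Request:
{"method": "apply_moves", "body": {"motion": [0, -0.5, 0, 0, 0, 0, 0, -1.5, 0, 0, 0, 0, 0, -2, 0, 0, 0, 0, 0, -2, 0, 0, 0, 0, 0, -2, 0, 0, 0, 0, 0, -1.5, 0, 0, 0, 0, 0, -1, 0, 0, 0, 0, 0, -0.5, 0, 0, 0, 0, 0, 0, 0, 0, 0, 0]}}

```text
time_s: 43.0
tool_pos: [538.0, 2.9, 70.3]
tool_rot: [179.9, -0.0, 91.9]
force: [-2.1, -0.2, 12.2]
gripper_width: 17.3
finger_force: 62.4
```

Request:
{"method": "apply_moves", "body": {"motion": [0, -0.5, 0, 0, 0, 0, 0, -0.8, 0, 0, 0, 0, 0, -0.6, 0, 0, 0, 0, 0, 0, 0, 0, 0, 0]}}

```text
time_s: 43.4
tool_pos: [519.3, 2.2, 70.3]
tool_rot: [179.9, -0.0, 91.9]
force: [-1.6, -0.9, 12.1]
gripper_width: 17.2
finger_force: 62.5
```

Request:
{"method": "apply_moves", "body": {"motion": [0, -0.5, 0, 0, 0, 0, 0, -0.5, 0, 0, 0, 0, 0, 0, 0, 0, 0, 0]}}

```text
time_s: 43.7
tool_pos: [509.7, 1.9, 70.3]
tool_rot: [179.9, -0.0, 91.9]
force: [-0.6, -0.9, 12.2]
gripper_width: 17.3
finger_force: 62.5
```

```bash
cat >> h.py <<'E'
def pebbles(f,box=None):
    """bright/grey roundish blobs via Hough, in wrist image"""
    g=cv2.cvtColor(cv2.imread(f'pics/{f}.png'),cv2.COLOR_BGR2GRAY)
    g=cv2.medianBlur(g,3); x0,y0,x1,y1=box; s=3
    c=cv2.HoughCircles(cv2.resize(g[y0:y1,x0:x1],None,fx=s,fy=s,interpolation=cv2.INTER_CUBIC),cv2.HOUGH_GRADIENT,1,40,param1=80,param2=22,minRadius=28,maxRadius=75)
    return [] if c is None else [(round(float(a/s+x0),1),round(float(b/s+y0),1),round(float(r/s),1)) for a,b,r in c[0]]
E
python3 - <<'E'
from h import *
snap('wrist','w15'); p,q=cur(); print(p,p+q.apply([4,-83,66.4]))
print(pebbles('w5',(60,90,300,340)))
print(pebbles('w15',(60,90,300,340)))
E
```

```text
[509.66753365   1.89875169  70.31897872] [426.71794885   3.24801352   3.74942205]
[(213.2, 251.2, 22.1), (246.2, 225.2, 22.2), (174.2, 258.5, 18.1), (209.5, 290.2, 19.9), (142.8, 235.5, 19.9), (174.2, 298.2, 17.3), (113.5, 253.5, 18.4), (138.8, 192.8, 22.5), (168.8, 213.5, 18.1)]
[(219.2, 236.2, 22.1), (169.8, 208.2, 21.8), (182.8, 277.5, 17.4), (171.5, 313.2, 21.9), (175.8, 246.8, 18.1)]
```

Request:
{"method": "apply_moves", "body": {"motion": [0, -0.3, 0, 0, 0, 0, 0, -0.2, 0, 0, 0, 0, 0, 0, 0, 0, 0, 0]}}

```text
time_s: 44.05
tool_pos: [505.1, 1.7, 70.3]
tool_rot: [179.8, -0.0, 91.9]
force: [-0.2, -0.7, 12.0]
gripper_width: 17.4
finger_force: 62.3
```

Request:
{"method": "apply_moves", "body": {"motion": [0, -0.2, 0, 0, 0, 0, 0, 0, 0, 0, 0, 0]}}

```text
time_s: 44.25
tool_pos: [503.2, 1.6, 70.3]
tool_rot: [179.8, -0.0, 91.9]
force: [0.4, -1.3, 11.2]
gripper_width: 17.3
finger_force: 62.3
```

Run:
```python
from h import *
snap('wrist','w16'); p,q=cur(); print(p,p+q.apply([4,-83,66.4]))
print(pebbles('w16',(60,90,300,340)))
```

```text
[503.14761029   1.64329016  70.32231185] [420.2390401    2.98745885   3.70157784]
[(229.5, 232.8, 21.1), (188.2, 241.5, 21.8), (185.8, 206.2, 22.6), (199.8, 281.8, 24.1), (168.8, 307.5, 23.7)]
```

Request:
{"method": "apply_moves", "body": {"motion": [0, -0.3, 0, 0, 0, 0, 0, -0.2, 0, 0, 0, 0, 0, 0, 0, 0, 0, 0]}}

```text
time_s: 44.6
tool_pos: [500.9, 1.4, 71.1]
tool_rot: [179.5, -0.0, 91.9]
force: [11.4, 1.7, 6.4]
gripper_width: 17.4
finger_force: 61.8
```

Run:
```python
from h import *
snap('wrist','w17'); p,q=cur(); print(p,p+q.apply([4,-83,66.4]))
print(pebbles('w17',(60,90,300,340)))
a=cv2.imread('pics/w17.png'); print(cv2.cvtColor(a,cv2.COLOR_BGR2GRAY)[170:345:8,110:290:8])
```

```text
[500.90021738   1.43770385  71.01432988] [418.35799935   2.78865824   3.94036201]
[(234.8, 230.5, 22.2), (200.2, 293.8, 21.4), (188.2, 206.2, 22.6), (190.2, 238.8, 24.4), (232.5, 270.5, 20.7)]
[[ 66  81  82  83  81  82  79  67  61  62  63  60  62  63  63  62  63  69
   73  79  87  94  94]
 [ 62 110 110  82  84 102  93  64  82  80 103 106 104 105 105 106 107 111
  112 112 111 113 115]
 [ 70 111 111 111 109 170 150  61 177 192 206 217 226 233 238 169 170 171
  172 172 172 173 170]
 [ 82 109 111 111 112 167 158  61  98  97  90 112 162 163 247 246 245 244
  242 241 240 239 238]
 [ 99 110 109 111 111 167 167 119 189 180 158 127 164 165 164 165 166 168
  168 170 169 168 169]
 [111 112 111 110 112 166 169  77 173 184 163 128  99 162 166 225 183 110
  166 168 167 167 167]
 [122 111 111 110 110 136 168  62 133 156 145 113 132 246 241 248 245 224
  142 171 172 171 171]
 [135 111 110 111 111 111 169  62  94  86  90 110 165 196 243 251 248 232
  172 247 247 247 247]
 [145 107 112 111 112 110 168  66 135 234 236 221 159 213 235 243 237 221
  152 242 245 245 246]
 [155  75 110 112 112 110 168  89 
[... 527 characters left out ...]
164 246 246 246 242]
 [174 157  66 109 110 111 112 167  62 240 246 239 211 139 242 143 148 166
  246 246 247 247 151]
 [205 163  79 112 111 110 110 168  82 237 242 234 193 109 241 246 246 246
  245 245  40  38 149]
 [202 168 109  82 111 111 111 167 127  75 214 199 124 134 173 173 175 176
  173 175  40  42 149]
 [173 156 132  91 111 110 111 168 151  58 167 166 166 167 169 169 172 173
  172 155  40  44 149]
 [176 174 151  81 112 111 112 162 168 173 170 173 174 172 172 172 173 168
  164  39  40  37  91]
 [ 61  60 159  64 110 110 113 111 170  96 134  39  41  40  42 136 170 169
   42  39  61  39  39]
 [131  89 166  97 110 111 111 112 134  38  40  42  62  43  40  65  40  39
   35  41  38  43  40]]
```

```bash
sed -i 's/^LIP=.*/LIP=np.array([4,-83,66.4])/' h.py
python3 - <<'E'
from h import *
p,q=cur(); l=p+q.apply(LIP)
plan(lip(l+[2,0,13],91.8,8,3),lip(l+[2,0,34],91.8,21,3),lip(l+[6,0,150],91.8,21,6))
E
```

```text
12 0, 0.37, 0, 0.049, 0, 0, -0.01, 0.36, -0.02, 0.049, 0, 0, 0, 0.36, -0.04, 0.049, 0, 0, 0, 0.33, -0.01, 0.076, 0, 0, 0, 0.33, -0.04, 0.076, 0, 0, 0, 0.33, -0.06, 0.076, 0, 0, 0, -0.63, -1.83, 0, 0, 0, 0, -0.63, -1.83, 0, 0, 0, -0.01, -0.64, -1.83, 0, 0, 0, 0, -0.63, -1.83, 0, 0, 0, 0, -0.63, -1.83, 0, 0, 0, 0, -0.63, -1.83, 0, 0, 0
max [0.01  0.64  1.83  0.076 0.    0.   ]
```

Request:
{"method": "apply_moves", "body": {"motion": [0, 0.45, -0.1, 0.049, 0, 0, 0, 0.4, -0.1, 0.049, 0, 0, 0, 0.4, -0.1, 0.049, 0, 0, 0, 0.33, -0.1, 0.076, 0, 0, 0, 0.33, -0.1, 0.076, 0, 0, 0, 0.33, -0.1, 0.076, 0, 0, 0, -0.3, -0.8, 0, 0, 0, 0, -0.6, -1.8, 0, 0, 0, 0, -0.6, -1.8, 0, 0, 0, 0, -0.6, -1.8, 0, 0, 0, 0, -0.6, -1.8, 0, 0, 0, 0, -0.6, -1.8, 0, 0, 0]}}

```text
time_s: 45.85
tool_pos: [524.7, 2.5, 176.6]
tool_rot: [-158.6, -0.1, 91.9]
force: [-0.3, -0.2, -3.7]
gripper_width: 17.2
finger_force: 60.5
```

Request:
{"method": "apply_moves", "body": {"motion": [0, 0, 0, 0, 0, 0, 0, 0, 0, 0, 0, 0]}}

```text
time_s: 46.05
tool_pos: [524.8, 2.5, 175.3]
tool_rot: [-158.6, -0.1, 91.9]
force: [0.2, 0.5, -4.7]
gripper_width: 17.4
finger_force: 60.4
```

Run:
```python
from h import *
snap('wrist','w18'); snap('wrist','w19')
print(pebbles('w6',(60,90,420,340)))
print(pebbles('w18',(60,90,420,340)))
s=arm.read_state(); p,q=cur(); print(p,p+q.apply(LIP),s['force'],s['qpos'].round(1),s['tool_rot'])
for x in (430,440): print(proj('w18',(x,0,14)),proj('w18',(x,40,14)))
```

```text
[(277.2, 274.2, 24.1), (145.5, 313.5, 10.7), (168.8, 294.5, 9.8)]
[(310.5, 220.2, 23.7), (283.5, 256.2, 21.1), (271.5, 210.5, 20.0), (275.5, 291.2, 20.2), (188.8, 298.2, 15.7), (165.5, 295.8, 21.5), (248.5, 173.5, 14.0)]
[524.50379951   2.51058016 174.48321509] [422.82597934   3.24954058 143.25766748] [-0.01812957 -0.32663764 -3.38156011] [-7.1 28.4  9.8 92.8 -3.2 81.7] [-1.58427017e+02 -7.38953136e-02  9.18608484e+01]
[292.03209088 211.79487109] [292.58870491 167.48786316]
[302.09710465 212.92847434] [302.90040225 168.09570419]
```

Run:
```python
from h import *
B=np.array([516,-230,0]); b=np.array([np.cos(np.radians(-6.2)),np.sin(np.radians(-6.2)),0])
print(at('w18',248.5,173.5,14))
plan(lip((490,-10,150),91,13,5),lip((590,-110,175),88,9,7),lip(B+62*b+[0,0,165],83.8,8,6))
```

```text
[383.8  32.2  14. ]
12 -0.34, 0.97, -0.85, -0.03, 0.001, 0.003, -0.33, 1, -0.82, -0.03, 0.001, 0.003, -0.33, 1.03, -0.79, -0.03, 0.001, 0.003, -0.32, 1.04, -0.76, -0.03, 0.001, 0.003, -0.32, 1.08, -0.72, -0.03, 0.001, 0.003, -1.52, 1.21, -0.75, -0.01, 0.001, 0.007, -1.51, 1.24, -0.73, -0.01, 0.001, 0.007, -1.5, 1.24, -0.72, -0.01, 0.001, 0.007, -1.5, 1.27, -0.72, -0.01, 0.001, 0.007, -1.48, 1.29, -0.7, -0.01, 0.001, 0.007, -1.47, 1.3, -0.69, -0.01, 0.001, 0.007, -1.47, 1.32, -0.68, -0.01, 0.001, 0.007
6 -2.23, -0.14, 0.17, -0.003, 0.002, 0.012, -2.23, -0.11, 0.16, -0.003, 0.002, 0.012, -2.23, -0.08, 0.15, -0.003, 0.002, 0.012, -2.23, -0.06, 0.15, -0.003, 0.002, 0.012, -2.23, -0.04, 0.15, -0.003, 0.002, 0.012, -2.24, 0, 0.14, -0.003, 0.002, 0.012
max [2.24e+00 1.32e+00 8.50e-01 3.00e-02 2.00e-03 1.20e-02]
```

Request:
{"method": "apply_moves", "body": {"motion": [-0.34, 0.97, -0.85, -0.03, 0.001, 0.003, -0.33, 1, -0.82, -0.03, 0.001, 0.003, -0.33, 1.03, -0.79, -0.03, 0.001, 0.003, -0.32, 1.04, -0.76, -0.03, 0.001, 0.003, -0.32, 1.08, -0.72, -0.03, 0.001, 0.003, -1.52, 1.21, -0.75, -0.01, 0.001, 0.007, -1.51, 1.24, -0.73, -0.01, 0.001, 0.007, -1.5, 1.24, -0.72, -0.01, 0.001, 0.007, -1.5, 1.27, -0.72, -0.01, 0.001, 0.007, -1.48, 1.29, -0.7, -0.01, 0.001, 0.007, -1.47, 1.3, -0.69, -0.01, 0.001, 0.007, -1.47, 1.32, -0.68, -0.01, 0.001, 0.007]}}

```text
time_s: 47.35
tool_pos: [683.6, -118.2, 228.9]
tool_rot: [-171.2, 0.1, 88.1]
force: [0.5, -0.0, -3.4]
gripper_width: 17.3
finger_force: 60.4
```

Request:
{"method": "apply_moves", "body": {"motion": [-2.23, -0.14, 0.17, -0.003, 0.002, 0.012, -2.23, -0.11, 0.16, -0.003, 0.002, 0.012, -2.23, -0.08, 0.15, -0.003, 0.002, 0.012, -2.23, -0.06, 0.15, -0.003, 0.002, 0.012, -2.23, -0.04, 0.15, -0.003, 0.002, 0.012, -2.24, 0, 0.14, -0.003, 0.002, 0.012, 0, 0, 0, 0, 0, 0, 0, 0, 0, 0, 0, 0, 0, 0, 0, 0, 0, 0]}}

```text
time_s: 48.25
tool_pos: [668.8, -250.4, 220.3]
tool_rot: [-172.1, -0.0, 84.0]
force: [0.5, 0.5, -3.1]
gripper_width: 17.2
finger_force: 60.3
```

Run:
```python
from h import *
snap('wrist','w20'); print(bar('w20'),[at('w20',*b[1],126) for b in bar('w20')][:1])
print(pebbles('w20',(60,90,420,340)))
s=arm.read_state();print(s['tool_pos'],s['tool_rot'],s['qpos'].round(1),s['force'])
B=np.array([516,-230,0]); b=np.array([np.cos(np.radians(-6.2)),np.sin(np.radians(-6.2)),0])
plan(lip(B+62*b+[0,0,75],83.8,5,6),lip(B+62*b+[0,0,64],83.8,-12,4),lip(B+62*b+[0,0,64],83.8,-52,8))
```

```text
[([132, 165, 34, 126, 2644], [147.9, 226.7]), ([296, 242, 60, 151, 7718], [325.3, 320.2]), ([509, 269, 58, 59, 2381], [538.3, 299.1])] [array([ 519.9, -229.7,  126. ])]
[(273.8, 292.8, 21.8), (310.8, 228.5, 21.1), (268.8, 247.5, 18.8)]
[ 668.82988907 -250.09226616  220.3370437 ] [-1.72112934e+02 -2.63309986e-02  8.39845757e+01] [-26.1  38.4  38.2  97.2  -2.7  70.1] [ 0.14297394 -0.56365991 -2.93404185]
12 -0.01, 0.14, 1.44, -0.008, 0, 0.001, -0.01, 0.12, 1.43, -0.008, 0, 0.001, -0.01, 0.12, 1.44, -0.008, 0, 0.001, -0.01, 0.1, 1.44, -0.008, 0, 0.001, -0.01, 0.09, 1.44, -0.008, 0, 0.001, 0, 0.08, 1.43, -0.008, 0, 0.001, 0, -0.55, -0.26, -0.075, 0, -0.001, 0, -0.53, -0.3, -0.075, 0, -0.001, -0.01, -0.51, -0.33, -0.075, 0, -0.001, 0, -0.48, -0.38, -0.075, 0, -0.001, 0, -0.78, -0.47, -0.087, 0, 0, 0, -0.73, -0.54, -0.087, 0, 0
6 0, -0.68, -0.6, -0.087, 0, 0, 0.01, -0.63, -0.66, -0.087, 0, 0, 0, -0.56, -0.71, -0.087, 0, 0, 0, -0.51, -0.75, -0.087, 0, 0, 0, -0.44, -0.8, -0.087, 0, 0, 0, -0.36, -0.83, -0.087, 0, 0
max [1.00e-02 7.80e-01 1.44e+00 8.70e-02 0.00e+00 1.00e-03]
```

Basket in place; pour.

Request:
{"method": "apply_moves", "body": {"motion": [0, 0.14, 1.44, -0.008, 0, 0, 0, 0.12, 1.43, -0.008, 0, 0, 0, 0.12, 1.44, -0.008, 0, 0, 0, 0.1, 1.44, -0.008, 0, 0, 0, 0.09, 1.44, -0.008, 0, 0, 0, 0.08, 1.43, -0.008, 0, 0, 0, 0, 0, 0, 0, 0]}}

```text
time_s: 49.0
tool_pos: [664.2, -248.9, 132.2]
tool_rot: [-174.7, -0.1, 84.0]
force: [-0.3, 0.1, -3.8]
gripper_width: 17.1
finger_force: 60.3
```

Request:
{"method": "apply_moves", "body": {"motion": [0, -0.55, -0.26, -0.075, 0, 0, 0, -0.53, -0.3, -0.075, 0, 0, 0, -0.51, -0.33, -0.075, 0, 0, 0, -0.48, -0.38, -0.075, 0, 0, 0, -0.78, -0.47, -0.087, 0, 0, 0, -0.73, -0.54, -0.087, 0, 0, 0, -0.68, -0.6, -0.087, 0, 0, 0, -0.63, -0.66, -0.087, 0, 0, 0, -0.56, -0.71, -0.087, 0, 0, 0, -0.51, -0.75, -0.087, 0, 0, 0, -0.44, -0.8, -0.087, 0, 0, 0, -0.36, -0.83, -0.087, 0, 0]}}

```text
time_s: 50.2
tool_pos: [575.7, -240.4, 172.0]
tool_rot: [127.8, 0.1, 84.0]
force: [1.1, -1.5, -2.6]
gripper_width: 17.5
finger_force: 60.8
```

Request:
{"method": "apply_moves", "body": {"motion": [0, 0, 0, 0, 0, 0, 0, 0, 0, 0, 0, 0, 0, 0, 0, 0, 0, 0, 0, 0, 0, 0, 0, 0, 0, 0, 0, 0, 0, 0]}}

```text
time_s: 50.7
tool_pos: [576.6, -240.9, 170.6]
tool_rot: [128.1, 0.0, 84.0]
force: [0.3, -0.2, -2.7]
gripper_width: 17.2
finger_force: 60.8
```

Request:
{"method": "apply_moves", "body": {"motion": [0.03, 1.15, 0.38, 0.07, 0, 0, 0.04, 1.18, 0.29, 0.07, 0, 0, 0.03, 1.2, 0.22, 0.07, 0, 0, 0.04, 1.2, 0.13, 0.07, 0, 0, 0.03, 1.22, 0.04, 0.07, 0, 0, 0.04, 1.21, -0.04, 0.07, 0, 0, 0.03, 1.21, -0.12, 0.07, 0, 0, 0.03, 1.19, -0.21, 0.07, 0, 0, 0.15, 1.08, -0.29, 0.087, 0, 0, 0.15, 1.05, -0.38, 0.087, 0, 0, 0.16, 1.01, -0.47, 0.087, 0, 0, 0.15, 0.97, -0.56, 0.087, 0, 0]}}

```text
time_s: 51.9
tool_pos: [694.3, -244.1, 250.5]
tool_rot: [-179.8, 0.0, 84.0]
force: [1.1, -0.5, -2.1]
gripper_width: 17.5
finger_force: 60.7
```

Run:
```python
from h import *
snap('wrist','w21')
print(cur()[0],arm.read_state()['force'])
plan((660,-90,215,86,0,6),(620,180,200,84,0,8),(577.9,331,150,80.4,0,8))
```

```text
[ 696.55977772 -244.13951119  248.21374428] [-0.25285949 -0.68659005 -4.44820048]
12 2.49, -0.87, 0.57, -0.002, 0, -0.006, 2.5, -0.85, 0.56, -0.002, 0, -0.006, 2.5, -0.84, 0.56, -0.002, 0, -0.006, 2.5, -0.83, 0.57, -0.002, 0, -0.006, 2.52, -0.81, 0.56, -0.002, 0, -0.006, 2.51, -0.79, 0.55, -0.002, 0, -0.006, 3.33, -0.73, 0.19, 0, 0, 0.005, 3.33, -0.75, 0.19, 0, 0, 0.005, 3.33, -0.76, 0.2, 0, 0, 0.005, 3.32, -0.78, 0.19, 0, 0, 0.005, 3.32, -0.8, 0.19, 0, 0, 0.005, 3.31, -0.81, 0.19, 0, 0, 0.005
10 3.31, -0.83, 0.2, 0, 0, 0.005, 3.3, -0.84, 0.19, 0, 0, 0.005, 1.82, -0.73, 0.63, 0, 0, 0.007, 1.81, -0.74, 0.62, 0, 0, 0.007, 1.81, -0.75, 0.63, 0, 0, 0.007, 1.81, -0.77, 0.63, 0, 0, 0.007, 1.79, -0.78, 0.62, 0, 0, 0.007, 1.8, -0.79, 0.63, 0, 0, 0.007, 1.78, -0.8, 0.63, 0, 0, 0.007, 1.79, -0.82, 0.63, 0, 0, 0.007
max [3.33e+00 8.70e-01 6.30e-01 2.00e-03 0.00e+00 7.00e-03]
```

Request:
{"method": "apply_moves", "body": {"motion": [2.5, -0.85, 0.56, 0, 0, -0.012, 2.51, -0.81, 0.55, 0, 0, -0.012, 2.51, -0.79, 0.56, 0, 0, -0.012, 2.53, -0.76, 0.56, 0, 0, -0.012, 2.54, -0.72, 0.56, 0, 0, -0.012, 2.54, -0.7, 0.55, 0, 0, -0.012, 1.6, -0.25, 1.09, 0, 0, -0.011, 1.6, -0.24, 1.08, 0, 0, -0.011, 1.61, -0.21, 1.09, 0, 0, -0.011, 1.61, -0.2, 1.09, 0, 0, -0.011, 1.61, -0.19, 1.08, 0, 0, -0.011, 1.61, -0.16, 1.09, 0, 0, -0.011]}}

```text
time_s: 53.15
tool_pos: [646.7, 7.7, 150.5]
tool_rot: [-179.9, -0.0, 91.9]
force: [0.3, 0.5, -3.6]
gripper_width: 17.0
finger_force: 60.8
```

Request:
{"method": "apply_moves", "body": {"motion": [0, 0, 0, 0, 0, 0, 0, 0, 0, 0, 0, 0]}}

```text
time_s: 53.35
tool_pos: [646.7, 7.0, 151.0]
tool_rot: [-179.9, -0.0, 91.9]
force: [0.7, 0.1, -2.1]
gripper_width: 17.3
finger_force: 60.7
```

Run:
```python
from h import *
snap('wrist','w22')
for f in ('w14','w22'):
    a=cv2.imread(f'pics/{f}.png'); h=cv2.cvtColor(a,cv2.COLOR_BGR2HSV)
    # near-end half of trough floor
    P=np.array([proj(f,p) for p in ((415,-55,14),(415,62,14),(545,62,14),(545,-50,14))]).astype(int)
    m=np.zeros(a.shape[:2],np.uint8); cv2.fillPoly(m,[P],255)
    d=a.astype(int); warm=(d[...,2]-d[...,0]>4)&(m>0)
    n,l,st,c=cv2.connectedComponentsWithStats(warm.astype(np.uint8))
    print(f,P.tolist(),[(st[i].tolist(),c[i].round().tolist(),a[l==i].mean(0).round().tolist()) for i in range(1,n) if st[i,4]>60])
print(pebbles('w22',(20,100,175,340)),pebbles('w14',(20,100,175,340)))
print(pebbles('w21',(60,80,230,300)),pebbles('w13',(60,80,230,300)))
```

```text
w14 [[80, 281], [65, 158], [194, 152], [201, 286]] [([68, 172, 47, 101, 2386], [88.0, 220.0], [161.0, 165.0, 173.0]), ([111, 256, 20, 12, 104], [118.0, 264.0], [141.0, 154.0, 168.0])]
w22 [[81, 281], [67, 158], [196, 152], [202, 286]] [([113, 257, 20, 11, 103], [120.0, 264.0], [141.0, 154.0, 168.0])]
[] [(100.8, 207.8, 10.4), (88.2, 259.8, 11.7), (79.5, 185.8, 12.7), (86.8, 233.5, 12.2)]
[(146.2, 187.2, 12.6), (150.8, 225.2, 9.6), (134.5, 207.8, 11.9), (124.2, 185.5, 13.3)] [(172.2, 232.2, 13.3)]
```

Run:
```python
from h import *
print(pebbles('w22',(175,150,330,320)), pebbles('w14',(175,150,330,320)))
plan((620,180,165,85,0,6),(578,328.5,145,80.4,0,6),(578,328.5,80,80.4,0,5),(578,328.5,69.5,80.4,0,3))
```

```text
[] []
12 2.9, -0.36, -0.23, 0, 0, 0.02, 2.9, -0.41, -0.22, 0, 0, 0.02, 2.89, -0.47, -0.23, 0, 0, 0.02, 2.88, -0.53, -0.22, 0, 0, 0.02, 2.87, -0.59, -0.23, 0, 0, 0.02, 2.85, -0.64, -0.22, 0, 0, 0.02, 2.4, -0.91, 0.33, 0, 0, 0.013, 2.4, -0.95, 0.34, 0, 0, 0.013, 2.38, -0.97, 0.33, 0, 0, 0.013, 2.36, -1.01, 0.34, 0, 0, 0.013, 2.36, -1.04, 0.33, 0, 0, 0.013, 2.34, -1.07, 0.34, 0, 0, 0.013
8 0, 0, 1.3, 0, 0, 0, 0, 0, 1.3, 0, 0, 0, 0, 0.01, 1.3, 0, 0, 0, 0, 0, 1.3, 0, 0, 0, 0, 0, 1.3, 0, 0, 0, 0, 0, 0.35, 0, 0, 0.001, 0, 0, 0.35, 0, 0, 0.001, 0, 0, 0.35, 0, 0, 0.001
max [2.9  1.07 1.3  0.   0.   0.02]
```

Request:
{"method": "apply_moves", "body": {"motion": [2.9, -0.36, -0.23, 0, 0, 0.02, 2.9, -0.41, -0.22, 0, 0, 0.02, 2.89, -0.47, -0.23, 0, 0, 0.02, 2.88, -0.53, -0.22, 0, 0, 0.02, 2.87, -0.59, -0.23, 0, 0, 0.02, 2.85, -0.64, -0.22, 0, 0, 0.02, 2.4, -0.91, 0.33, 0, 0, 0.013, 2.4, -0.95, 0.34, 0, 0, 0.013, 2.38, -0.97, 0.33, 0, 0, 0.013, 2.36, -1.01, 0.34, 0, 0, 0.013, 2.36, -1.04, 0.33, 0, 0, 0.013, 2.34, -1.07, 0.34, 0, 0, 0.013]}}

```text
time_s: 54.6
tool_pos: [578.2, 329.0, 145.4]
tool_rot: [-180.0, -0.0, 80.4]
force: [0.4, -0.8, -2.7]
gripper_width: 17.5
finger_force: 60.8
```

Request:
{"method": "apply_moves", "body": {"motion": [0, 0, 0, 0, 0, 0, 0, 0, 0, 0, 0, 0, 0, 0, 0, 0, 0, 0]}}

```text
time_s: 54.9
tool_pos: [578.4, 327.7, 145.3]
tool_rot: [-179.9, -0.0, 80.5]
force: [-0.5, -0.0, -2.6]
gripper_width: 17.2
finger_force: 60.8
```

Run:
```python
from h import *
print(cur()[0],arm.read_state()['tool_rot'])
plan((578,328.5,80,80.4,0,5),(578,328.5,69,80.4,0,3))
```

```text
[578.3801316  327.70329816 145.28364516] [-1.79932475e+02 -1.13158462e-02  8.04587605e+01]
8 0.01, -0.01, 1.31, 0, 0, 0, 0.02, -0.01, 1.3, 0, 0, 0, 0.01, -0.01, 1.31, 0, 0, 0, 0.02, 0, 1.3, 0, 0, 0, 0.01, -0.01, 1.31, 0, 0, 0, 0, 0, 0.37, 0, 0, 0, 0, 0, 0.36, 0, 0, 0, 0, 0, 0.37, 0, 0, 0
max [0.02 0.01 1.31 0.   0.   0.  ]
```

Request:
{"method": "apply_moves", "body": {"motion": [0, 0, 1.31, 0, 0, 0, 0, 0, 1.3, 0, 0, 0, 0, 0, 1.31, 0, 0, 0, 0, 0, 1.3, 0, 0, 0, 0, 0, 1.31, 0, 0, 0, 0, 0, 0.37, 0, 0, 0, 0, 0, 0.36, 0, 0, 0, 0, 0, 0.4, 0, 0, 0, 0, 0, 0, 0, 0, 0]}}

```text
time_s: 55.8
tool_pos: [577.9, 328.8, 68.7]
tool_rot: [-179.9, -0.0, 80.5]
force: [-0.3, 0.2, -2.5]
gripper_width: 17.1
finger_force: 60.7
```

Request:
{"method": "apply_moves", "body": {"motion": [0, 0, 0, 0, 0, 0, 0, 0, 0, 0, 0, 0, 0, 0, 0, 0, 0, 0, 0, 0, 0, 0, 0, 0, 0, 0, 0, 0, 0, 0, 0, 0, 0, 0, 0, 0], "gripper": 1}}

```text
time_s: 56.4
tool_pos: [577.6, 328.6, 68.4]
tool_rot: [-179.9, -0.0, 80.5]
force: [1.1, -0.2, -0.3]
gripper_width: 85.1
finger_force: 0.0
```

Request:
{"method": "apply_moves", "body": {"motion": [0, 0, -1, 0, 0, 0, 0, 0, -3, 0, 0, 0, 0, 0, -3, 0, 0, 0, 0, 0, -3, 0, 0, 0, 0, 0, -3, 0, 0, 0, 0, 0, -2, 0, 0, 0, 0, 0, 0, 0, 0, 0]}}

```text
time_s: 57.1
tool_pos: [578.8, 329.0, 222.6]
tool_rot: [179.8, -0.2, 80.5]
force: [-0.2, 0.6, -0.8]
gripper_width: 85.8
finger_force: 0.0
```

Run:
```python
from h import *
snap('wrist','w23'); print(bar('w23'))
print(cur()[0])
plan((520,-10,235,130,0,10),(428,-373.5,235,173.8,0,12))
```

```text
[([312, 193, 24, 60, 1335], [323.5, 222.9])]
[578.38075228 328.73942212 220.42159138]
12 -3.44, -0.02, -0.15, 0, 0, -0.086, -3.42, -0.31, -0.16, 0, 0, -0.086, -3.38, -0.6, -0.15, 0, 0, -0.086, -3.32, -0.9, -0.15, 0, 0, -0.086, -3.23, -1.17, -0.15, 0, 0, -0.086, -3.12, -1.45, -0.16, 0, 0, -0.086, -2.98, -1.71, -0.15, 0, 0, -0.086, -2.82, -1.96, -0.15, 0, 0, -0.086, -2.65, -2.2, -0.15, 0, 0, -0.086, -2.44, -2.41, -0.16, 0, 0, -0.086, -1.84, -2.53, -0.01, 0, 0, -0.064, -1.67, -2.64, 0, 0, 0, -0.064
10 -1.5, -2.74, -0.01, 0, 0, -0.064, -1.32, -2.83, 0, 0, 0, -0.064, -1.14, -2.91, -0.01, 0, 0, -0.064, -0.95, -2.98, -0.01, 0, 0, -0.064, -0.75, -3.03, 0, 0, 0, -0.064, -0.57, -3.08, -0.01, 0, 0, -0.064, -0.36, -3.1, -0.01, 0, 0, -0.064, -0.16, -3.12, 0, 0, 0, -0.064, 0.03, -3.12, -0.01, 0, 0, -0.064, 0.24, -3.12, 0, 0, 0, -0.064
max [3.44  3.12  0.16  0.    0.    0.086]
```

Request:
{"method": "apply_moves", "body": {"motion": [-3.44, -0.02, -0.15, 0, 0, -0.086, -3.42, -0.31, -0.16, 0, 0, -0.086, -3.38, -0.6, -0.15, 0, 0, -0.086, -3.32, -0.9, -0.15, 0, 0, -0.086, -3.23, -1.17, -0.15, 0, 0, -0.086, -3.12, -1.45, -0.16, 0, 0, -0.086, -2.98, -1.71, -0.15, 0, 0, -0.086, -2.82, -1.96, -0.15, 0, 0, -0.086, -2.65, -2.2, -0.15, 0, 0, -0.086, -2.44, -2.41, -0.16, 0, 0, -0.086, -1.84, -2.53, 0, 0, 0, -0.064, -1.67, -2.64, 0, 0, 0, -0.064]}}

```text
time_s: 58.35
tool_pos: [503.3, -71.9, 232.7]
tool_rot: [-179.9, -0.2, 137.3]
force: [0.9, 0.8, -0.2]
gripper_width: 85.2
finger_force: 0.0
```

Request:
{"method": "apply_moves", "body": {"motion": [-1.5, -2.74, 0, 0, 0, -0.064, -1.32, -2.83, 0, 0, 0, -0.064, -1.14, -2.91, 0, 0, 0, -0.064, -0.95, -2.98, 0, 0, 0, -0.064, -0.75, -3.03, 0, 0, 0, -0.064, -0.57, -3.08, 0, 0, 0, -0.064, -0.36, -3.1, 0, 0, 0, -0.064, -0.16, -3.12, 0, 0, 0, -0.064, 0.03, -3.12, 0, 0, 0, -0.064, 0.24, -3.12, 0, 0, 0, -0.064, 0, 0, 0, 0, 0, 0, 0, 0, 0, 0, 0, 0]}}

```text
time_s: 59.55
tool_pos: [426.9, -373.7, 232.5]
tool_rot: [179.9, -0.2, 173.7]
force: [-0.3, 1.3, -0.0]
gripper_width: 85.4
finger_force: 0.0
```

Run:
```python
from h import *
a=snap('wrist','w24')['color']; t=snap('top','t24')['color']; b=cv2.imread('pics/w23.png')
s=arm.read_state(); print(s['tool_pos'],s['tool_rot'],s['qpos'].round(1))
t2=cv2.resize(t[160:280,190:470],(280,120)); 
L=a[60:400,100:560]
Rt=np.vstack([cv2.resize(t[160:270,380:470],(300,200+0),interpolation=cv2.INTER_CUBIC),cv2.resize(b[80:400,150:480],(300,140))])
cv2.imwrite('pics/m2.png',np.hstack([L,Rt]))
```

```text
[ 427.47815999 -372.79079311  233.11719139] [ 1.79931793e+02 -1.44391487e-01  1.73766101e+02] [-49.5  16.6   4.   77.5  -0.  -43.3]
```

View pics/m2.png

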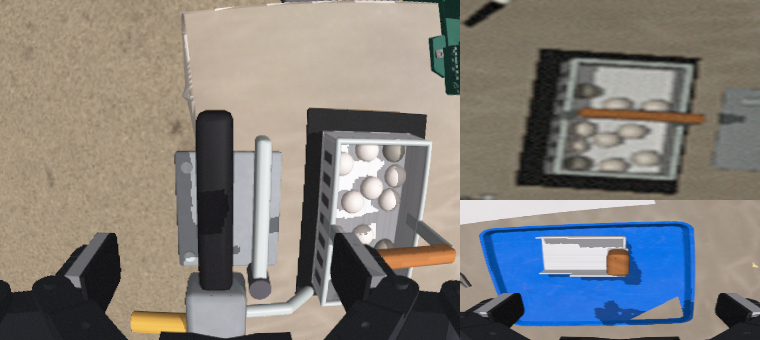

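Run:
```python
from h import *
p,q=cur()
for n,u,v,z in (('grip L',297,240,153),('grip R',333,240,153),('grip end',314,172,153),('lever L',355,240,151),('lever R',370,240,151),('lever end',362,197,151),('pivot',359,345,151)):
    w=at('w24',u,v,z); print(n,w,q.inv().apply(w-p).round(1))
print(bar('w24'))
```

```text
grip L [ 420.8 -390.8  153. ] [  4.5 -18.7  80.1]
grip R [ 423.3 -368.6  153. ] [ 4.4  3.6 80.1]
grip end [ 380.2 -375.4  153. ] [46.5 -7.8 80.2]
lever L [ 425.4 -354.9  151. ] [ 3.8 17.5 82.1]
lever R [ 426.5 -345.5  151. ] [ 3.7 26.9 82.2]
lever end [ 398.7 -348.1  151. ] [31.1 21.3 82.2]
pivot [ 502.2 -358.4  151. ] [-72.9  22.3  82. ]
[([477, 304, 79, 25, 1384], [517.8, 315.8])]
```

Request:
{"method": "apply_moves", "body": {"motion": [0.1, -0.1, 2, 0, 0, 0, 0.1, -0.1, 2, 0, 0, 0, 0.1, -0.1, 2, 0, 0, 0, 0, 0, 2, 0, 0, 0, 0, 0, 2, 0, 0, 0, 0, 0, 1.4, 0, 0, 0, 0, 0, 0, 0, 0, 0, 0, 0, 0, 0, 0, 0]}}

```text
time_s: 60.45
tool_pos: [424.4, -375.5, 120.0]
tool_rot: [180.0, -0.1, 173.8]
force: [0.4, -0.4, -0.4]
gripper_width: 85.5
finger_force: 0.0
```

Request:
{"method": "apply_moves", "body": {"motion": [0, 0, 0, 0, 0, 0, 0, 0, 0, 0, 0, 0, 0, 0, 0, 0, 0, 0, 0, 0, 0, 0, 0, 0, 0, 0, 0, 0, 0, 0], "gripper": 0}}

```text
time_s: 60.95
tool_pos: [424.3, -374.8, 120.5]
tool_rot: [179.9, -0.0, 173.9]
force: [-0.1, 8.6, 7.8]
gripper_width: 34.0
finger_force: 59.0
```

Width 34 mm: squeezed home. Hold.

Request:
{"method": "apply_moves", "body": {"motion": [0, 0, 0, 0, 0, 0, 0, 0, 0, 0, 0, 0, 0, 0, 0, 0, 0, 0, 0, 0, 0, 0, 0, 0, 0, 0, 0, 0, 0, 0, 0, 0, 0, 0, 0, 0, 0, 0, 0, 0, 0, 0, 0, 0, 0, 0, 0, 0, 0, 0, 0, 0, 0, 0, 0, 0, 0, 0, 0, 0, 0, 0, 0, 0, 0, 0]}}

```text
time_s: 62.05
tool_pos: [424.2, -374.8, 120.5]
tool_rot: [179.9, -0.0, 173.9]
force: [-0.4, 7.2, 8.1]
gripper_width: 33.8
finger_force: 59.0
```

Request:
{"method": "apply_moves", "body": {"motion": [0, 0, 0, 0, 0, 0, 0, 0, 0, 0, 0, 0, 0, 0, 0, 0, 0, 0, 0, 0, 0, 0, 0, 0, 0, 0, 0, 0, 0, 0, 0, 0, 0, 0, 0, 0, 0, 0, 0, 0, 0, 0, 0, 0, 0, 0, 0, 0, 0, 0, 0, 0, 0, 0, 0, 0, 0, 0, 0, 0]}}

```text
time_s: 63.05
tool_pos: [424.3, -374.9, 120.5]
tool_rot: [179.9, -0.0, 173.9]
force: [0.1, 7.5, 6.8]
gripper_width: 33.7
finger_force: 59.0
```

Request:
{"method": "apply_moves", "body": {"motion": [0, 0, 0, 0, 0, 0, 0, 0, 0, 0, 0, 0, 0, 0, 0, 0, 0, 0, 0, 0, 0, 0, 0, 0, 0, 0, 0, 0, 0, 0, 0, 0, 0, 0, 0, 0], "gripper": 1}}

```text
time_s: 63.65
tool_pos: [424.1, -376.6, 119.8]
tool_rot: [-180.0, -0.1, 173.8]
force: [-0.4, -0.0, -0.7]
gripper_width: 85.3
finger_force: 0.0
```

Request:
{"method": "apply_moves", "body": {"motion": [0, 0, -1, 0, 0, 0, 0, 0, -3, 0, 0, 0, 0, 0, -3, 0, 0, 0, 0, 0, -3, 0, 0, 0, 0, 0, -1, 0, 0, 0, 0, 0, 0, 0, 0, 0]}}

```text
time_s: 64.25
tool_pos: [424.6, -376.9, 231.4]
tool_rot: [-179.9, 0.0, 173.8]
force: [1.0, -0.5, -0.8]
gripper_width: 85.5
finger_force: 0.0
```

Run:
```python
from h import *
snap('wrist','w25'); snap('top','t25')
print(bar('w24'),bar('w25'),arm.read_state()['qpos'].round(1))
a=cv2.imread('pics/w25.png'); g=cv2.cvtColor(a,cv2.COLOR_BGR2GRAY); print(g[240,340:385]); print(cv2.cvtColor(cv2.imread('pics/w24.png'),cv2.COLOR_BGR2GRAY)[240,340:385])
print([at('t25',*b[1],126) for b in bar('t25')], bar('t25'))
plan((500,-200,230,120,0,9),(515.5,-231.5,195,83.8,0,6))
```

```text
[([477, 304, 79, 25, 1384], [517.8, 315.8])] [([478, 307, 82, 25, 1415], [520.4, 318.4])] [-50.   16.6   3.4  76.9  -0.1 -43.8]
[169 180 181 181 182 182 182 183 184 184 184 183 182 183 184 185 185 187
 189 136  83  94 117 147 165 185 212 221 223 227 231 234 235 235 231 223
 203 177 187 193 190 190 190 189 182]
[181 183 183 182 182 182 182 182 183 187 185 187 188 170  83  86 116 149
 168 189 209 221 223 227 232 234 236 236 231 224 198 175 188 190 191 190
 190 191 190 189 166 164 185 185 185]
[] []
12 -0.63, 2.04, -0.01, 0, 0, 0.104, -0.41, 2.09, -0.02, 0, 0, 0.104, -0.19, 2.12, -0.01, 0, 0, 0.104, 0.02, 2.13, -0.01, 0, 0, 0.104, 0.25, 2.12, -0.01, 0, 0, 0.104, 0.47, 2.08, -0.02, 0, 0, 0.104, 0.68, 2.02, -0.01, 0, 0, 0.104, 0.89, 1.94, -0.01, 0, 0, 0.104, 1.08, 1.83, -0.01, 0, 0, 0.104, -0.58, -0.04, 0.58, 0, 0, 0.106, -0.59, 0.02, 0.58, 0, 0, 0.106, -0.58, 0.09, 0.58, 0, 0, 0.106
3 -0.57, 0.15, 0.59, 0, 0, 0.106, -0.55, 0.2, 0.58, 0, 0, 0.106, -0.52, 0.26, 0.58, 0, 0, 0.106
max [1.08  2.13  0.59  0.    0.    0.106]
```

Trigger sprang back (lever at its rest place) and the basket stayed put. Go to the basket.

Request:
{"method": "apply_moves", "body": {"motion": [-0.63, 2.04, 0, 0, 0, 0.104, -0.41, 2.09, 0, 0, 0, 0.104, -0.19, 2.12, 0, 0, 0, 0.104, 0.02, 2.13, 0, 0, 0, 0.104, 0.25, 2.12, 0, 0, 0, 0.104, 0.47, 2.08, 0, 0, 0, 0.104, 0.68, 2.02, 0, 0, 0, 0.104, 0.89, 1.94, 0, 0, 0, 0.104, 1.08, 1.83, 0, 0, 0, 0.104, -0.58, 0, 0.58, 0, 0, 0.106, -0.59, 0, 0.58, 0, 0, 0.106, -0.58, 0.09, 0.58, 0, 0, 0.106]}}

```text
time_s: 65.55
tool_pos: [507.7, -215.4, 210.3]
tool_rot: [-179.8, -0.2, 101.7]
force: [0.2, -0.0, 0.9]
gripper_width: 85.1
finger_force: 0.0
```

Request:
{"method": "apply_moves", "body": {"motion": [-0.57, 0.15, 0.59, 0, 0, 0.106, -0.55, 0.2, 0.58, 0, 0, 0.106, -0.52, 0.26, 0.58, 0, 0, 0.106, 0, 0, 0, 0, 0, 0, 0, 0, 0, 0, 0, 0]}}

```text
time_s: 66.05
tool_pos: [515.4, -231.3, 193.5]
tool_rot: [-179.8, -0.1, 83.9]
force: [-0.4, 0.5, 1.1]
gripper_width: 85.3
finger_force: 0.0
```

Run:
```python
from h import *
snap('wrist','w26'); print(bar('w26'),[at('w26',*b[1],126) for b in bar('w26')])
print(cur()[0],arm.read_state()['tool_rot'],pebbles('w26',(205,150,440,290)))
plan((516,-231.5,115,83.8,0,5),(516,-231.5,102,83.8,0,2))
```

```text
[([314, 168, 24, 161, 3548], [325.7, 246.8])] [array([ 516.1, -228. ,  126. ])]
[ 515.54737388 -231.27848368  194.0211142 ] [-1.79830905e+02 -5.20229493e-02  8.38775841e+01] [(244.2, 187.5, 14.5), (376.5, 182.2, 14.8), (353.8, 217.5, 15.9), (352.5, 252.2, 14.6), (262.5, 250.5, 12.9), (245.2, 221.5, 12.6), (291.5, 212.5, 14.7), (273.2, 178.8, 17.7), (309.2, 181.8, 16.6), (230.2, 180.2, 13.3)]
7 0, 0.01, 1.58, -0.001, 0, 0, -0.01, 0.02, 1.58, -0.001, 0, 0, 0, 0.01, 1.58, -0.001, 0, 0, -0.01, 0.01, 1.58, -0.001, 0, 0, 0, 0, 1.58, -0.001, 0, 0, 0, 0, 0.65, 0.001, 0, 0.001, -0.01, 0, 0.65, 0.001, 0, 0.001
max [1.00e-02 2.00e-02 1.58e+00 1.00e-03 0.00e+00 1.00e-03]
```

Request:
{"method": "apply_moves", "body": {"motion": [0, 0.01, 1.58, 0, 0, 0, 0, 0.01, 1.58, 0, 0, 0, 0, 0.01, 1.58, 0, 0, 0, 0, 0.01, 1.58, 0, 0, 0, 0, 0, 1.58, 0, 0, 0, 0, 0, 0.65, 0, 0, 0, 0, 0, 0.65, 0, 0, 0, 0, 0, 0, 0, 0, 0]}}

```text
time_s: 66.9
tool_pos: [515.9, -231.4, 102.3]
tool_rot: [-179.9, -0.0, 83.8]
force: [-0.1, 0.5, 0.7]
gripper_width: 85.5
finger_force: 0.0
```

Request:
{"method": "apply_moves", "body": {"motion": [0, 0, 0, 0, 0, 0, 0, 0, 0, 0, 0, 0, 0, 0, 0, 0, 0, 0, 0, 0, 0, 0, 0, 0, 0, 0, 0, 0, 0, 0, 0, 0, 0, 0, 0, 0, 0, 0, 0, 0, 0, 0], "gripper": 0}}

```text
time_s: 67.6
tool_pos: [516.2, -231.6, 102.8]
tool_rot: [-179.9, -0.0, 83.7]
force: [-0.7, -0.1, 3.9]
gripper_width: 13.0
finger_force: 59.3
```

Request:
{"method": "apply_moves", "body": {"motion": [0, 0, -0.5, 0, 0, 0, 0, 0, -1, 0, 0, 0, 0, 0, -1.5, 0, 0, 0, 0, 0, -1.5, 0, 0, 0, 0, 0, -1.5, 0, 0, 0, 0, 0, -1, 0, 0, 0, 0, 0, -0.5, 0, 0, 0, 0, 0, 0, 0, 0, 0, 0, 0, 0, 0, 0, 0]}}

```text
time_s: 68.5
tool_pos: [516.0, -231.5, 177.0]
tool_rot: [-179.8, -0.0, 83.7]
force: [0.5, -0.0, -6.3]
gripper_width: 12.7
finger_force: 58.6
```

Run:
```python
from h import *
s=arm.read_state(); print(s['tool_pos'],s['tool_rot'],s['force'],s['torque'])
p=s['tool_pos']
plan((519,-190,p[2],83.8,0,3),(538,165,p[2],83.8,0,13),(541.3,206,p[2],83.8,0,3))
```

```text
[ 515.96244398 -231.47611736  176.97277336] [-1.79843901e+02 -4.08450026e-02  8.37121729e+01] [ 0.47203268 -0.03566615 -6.34109668] [-0.03488867 -0.12659908 -0.02745274]
12 1.39, -0.05, 0, -0.001, 0, -0.001, 1.38, -0.05, 0, -0.001, 0, -0.001, 1.39, -0.05, 0, -0.001, 0, -0.001, 2.73, -0.15, 0, 0, 0, 0, 2.73, -0.14, 0, 0, 0, 0, 2.73, -0.15, 0.01, 0, 0, 0, 2.73, -0.14, 0, 0, 0, 0, 2.73, -0.15, 0, 0, 0, 0, 2.73, -0.14, 0, 0, 0, 0, 2.73, -0.15, 0.01, 0, 0, 0, 2.73, -0.14, 0, 0, 0, 0, 2.73, -0.15, 0, 0, 0, 0
7 2.73, -0.14, 0, 0, 0, 0, 2.74, -0.15, 0, 0, 0, 0, 2.73, -0.15, 0.01, 0, 0, 0, 2.73, -0.14, 0, 0, 0, 0, 1.37, -0.04, 0, 0, 0, 0, 1.37, -0.03, 0, 0, 0, 0, 1.37, -0.04, 0, 0, 0, 0
max [2.74e+00 1.50e-01 1.00e-02 1.00e-03 0.00e+00 1.00e-03]
```

Request:
{"method": "apply_moves", "body": {"motion": [1.39, -0.05, 0, 0, 0, 0, 1.38, -0.05, 0, 0, 0, 0, 1.39, -0.05, 0, 0, 0, 0, 2.73, -0.15, 0, 0, 0, 0, 2.73, -0.14, 0, 0, 0, 0, 2.73, -0.15, 0, 0, 0, 0, 2.73, -0.14, 0, 0, 0, 0, 2.73, -0.15, 0, 0, 0, 0, 2.73, -0.14, 0, 0, 0, 0, 2.73, -0.15, 0, 0, 0, 0, 2.73, -0.14, 0, 0, 0, 0, 2.73, -0.15, 0, 0, 0, 0]}}

```text
time_s: 69.7
tool_pos: [532.6, 57.8, 177.7]
tool_rot: [-179.9, -0.0, 83.8]
force: [-0.7, 0.5, -6.2]
gripper_width: 12.7
finger_force: 58.6
```

Request:
{"method": "apply_moves", "body": {"motion": [2.73, -0.14, 0, 0, 0, 0, 2.74, -0.15, 0, 0, 0, 0, 2.73, -0.15, 0, 0, 0, 0, 2.73, -0.14, 0, 0, 0, 0, 1.37, -0.04, 0, 0, 0, 0, 1.37, -0.03, 0, 0, 0, 0, 1.6, -0.04, 0, 0, 0, 0, 0, 0, 0, 0, 0, 0, 0, 0, 0, 0, 0, 0]}}

```text
time_s: 70.6
tool_pos: [543.0, 208.2, 177.6]
tool_rot: [-179.9, 0.0, 83.7]
force: [-0.2, 0.2, -4.7]
gripper_width: 12.8
finger_force: 58.6
```

Run:
```python
from h import *
s=arm.read_state(); print(s['tool_pos'],s['tool_rot'])
plan((541.3,209,110,83.8,0,5),(541.3,209,98.6,83.8,0,3))
```

```text
[542.98998508 208.24674079 177.585301  ] [-1.79883644e+02  4.12612066e-03  8.37370458e+01]
8 0.01, -0.03, 1.35, 0, 0, 0, 0.01, -0.03, 1.35, 0, 0, 0, 0.01, -0.04, 1.36, 0, 0, 0, 0.02, -0.03, 1.35, 0, 0, 0, 0.01, -0.03, 1.35, 0, 0, 0, 0, 0, 0.38, -0.001, 0, 0, 0, 0, 0.38, -0.001, 0, 0, 0, 0, 0.38, -0.001, 0, 0
max [2.00e-02 4.00e-02 1.36e+00 1.00e-03 0.00e+00 0.00e+00]
```

Request:
{"method": "apply_moves", "body": {"motion": [0, -0.03, 1.35, 0, 0, 0, 0, -0.03, 1.35, 0, 0, 0, 0, -0.04, 1.36, 0, 0, 0, 0, -0.03, 1.35, 0, 0, 0, 0, -0.03, 1.35, 0, 0, 0, 0, 0, 0.38, 0, 0, 0, 0, 0, 0.38, 0, 0, 0, 0, 0, 0.38, 0, 0, 0, 0, 0, 0, 0, 0, 0]}}

```text
time_s: 71.5
tool_pos: [543.8, 209.7, 102.3]
tool_rot: [179.7, -0.3, 83.7]
force: [0.8, 9.0, 14.7]
gripper_width: 13.0
finger_force: 66.1
```

Request:
{"method": "apply_moves", "body": {"motion": [0, 0, 0, 0, 0, 0, 0, 0, 0, 0, 0, 0]}}

```text
time_s: 71.7
tool_pos: [543.8, 209.6, 102.3]
tool_rot: [179.7, -0.3, 83.7]
force: [0.8, 8.4, 14.2]
gripper_width: 13.1
finger_force: 66.0
```

Request:
{"method": "apply_moves", "body": {"motion": [0, 0, -1, 0, 0, 0, 0.2, 0, -1, 0, 0, 0, 0.3, 0, 0, 0, 0, 0, 0.4, 0, 0, 0, 0, 0, 0, 0, 0, 0, 0, 0, 0, 0, 0.8, 0, 0, 0, 0, 0, 0.6, 0, 0, 0, 0, 0, 0.4, 0, 0, 0, 0, 0, 0, 0, 0, 0, 0, 0, 0, 0, 0, 0]}}

```text
time_s: 72.7
tool_pos: [542.5, 217.2, 101.6]
tool_rot: [-180.0, -0.0, 83.7]
force: [-2.9, -0.4, 7.1]
gripper_width: 12.8
finger_force: 65.2
```

Run:
```python
from h import *
s=arm.read_state(); print(s['tool_pos'],s['tool_rot'],s['force'],s['torque'])
snap('wrist','w27')
a=cv2.imread('pics/w27.png'); m=cv2.inRange(cv2.cvtColor(a,cv2.COLOR_BGR2HSV),(100,150,60),(125,255,255))
ys,xs=np.where(m>0); print(xs.min(),xs.max(),ys.min(),ys.max())
for c in (230,260,290): print(c,np.where(m[:,c]>0)[0][[0,-1]])
for r in (150,200,250): x=np.where(m[r]>0)[0]; print(r,x[:1],x[-1:])
for n,p in (('tray far+y',(653,403-12,12)),('mid +y outer',(539.3+13,275.4+127,12)),('+x mid',(539.3+116,275.4-12,12)),('-x mid',(539.3-116,275.4+12,12))): print(n,proj('w27',p))
print(bar('w27'))
```

```text
[542.45851369 217.21844312 101.6173746 ] [-1.79970632e+02 -3.88154457e-02  8.37113700e+01] [-2.88723149 -0.40320996  7.12382617] [-0.13865076  0.45921027 -0.00401709]
136 623 0 417
230 [  0 182]
260 [115 181]
290 [116 180]
150 [138] [486]
200 [142] [164]
250 [148] [167]
tray far+y [461.11796124 -26.57295905]
mid +y outer [307.93943824 -37.72652967]
+x mid [486.79274111 156.51103373]
-x mid [138.32493921 161.02330809]
[([353, 0, 61, 73, 3621], [381.2, 32.3]), ([305, 185, 41, 213, 7993], [325.1, 288.7])]
```

Request:
{"method": "apply_moves", "body": {"motion": [0, 0, 0.15, 0, 0, 0, 0, 0, 0.15, 0, 0, 0, 0, 0, 0, 0, 0, 0, 0, 0, 0, 0, 0, 0]}}

```text
time_s: 73.15
tool_pos: [543.2, 217.4, 101.5]
tool_rot: [179.8, -0.1, 83.7]
force: [-9.1, -3.4, 29.8]
gripper_width: 12.7
finger_force: 68.5
```

Run:
```python
from h import *
s=arm.read_state(); print(s['tool_pos'],s['tool_rot'],s['force'],s['torque'])
a=cv2.imread('pics/w27.png'); m=cv2.inRange(cv2.cvtColor(a,cv2.COLOR_BGR2HSV),(100,150,60),(125,255,255))
for r in (190,220,280,320,340): 
    x=np.where(m[r]>0)[0]; g=np.split(x,np.where(np.diff(x)>1)[0]+1); print(r,[(int(k[0]),int(k[-1])) for k in g if len(k)>2])
for c in (160,200,420,460):
    x=np.where(m[:,c]>0)[0]; g=np.split(x,np.where(np.diff(x)>1)[0]+1); print('c',c,[(int(k[0]),int(k[-1])) for k in g if len(k)>2])
```

```text
[543.24012725 217.42500875 101.45424514] [ 1.79812297e+02 -1.15453173e-01  8.37164360e+01] [-9.06218257 -3.44481177 29.84896271] [-0.43963092  1.78585519  0.0301312 ]
190 [(141, 164)]
220 [(144, 165)]
280 [(152, 169)]
320 [(166, 174)]
340 []
c 160 [(0, 313)]
c 200 [(0, 182)]
c 420 [(0, 182)]
c 460 [(0, 183)]
```

Request:
{"method": "apply_moves", "body": {"motion": [0, 0, -0.1, 0, 0, 0, 0, 0, -0.1, 0, 0, 0, 0, 0, 0, 0, 0, 0]}}

```text
time_s: 73.45
tool_pos: [543.1, 217.4, 101.6]
tool_rot: [179.9, -0.1, 83.7]
force: [-2.5, -0.5, 13.1]
gripper_width: 12.9
finger_force: 66.2
```

Request:
{"method": "apply_moves", "body": {"motion": [0, 0, 0, 0, 0, 0, 0, 0, 0, 0, 0, 0, 0, 0, 0, 0, 0, 0, 0, 0, 0, 0, 0, 0, 0, 0, 0, 0, 0, 0, 0, 0, 0, 0, 0, 0], "gripper": 1}}

```text
time_s: 74.05
tool_pos: [542.3, 217.2, 99.6]
tool_rot: [-179.9, -0.0, 83.7]
force: [-0.3, -0.5, 0.2]
gripper_width: 85.6
finger_force: 0.0
```

Request:
{"method": "apply_moves", "body": {"motion": [0, 0, -1, 0, 0, 0, 0, 0, -3, 0, 0, 0, 0, 0, -3, 0, 0, 0, 0, 0, -2.5, 0, 0, 0, 0, 0, 0, 0, 0, 0, 0, 0, 0, 0, 0, 0]}}

```text
time_s: 74.65
tool_pos: [542.7, 217.2, 195.6]
tool_rot: [-180.0, -0.0, 83.7]
force: [0.1, -0.4, -0.3]
gripper_width: 85.3
finger_force: 0.0
```

Run:
```python
from h import *
s=arm.read_state(); print(s['tool_pos'],s['tool_rot'])
snap('wrist','w28')
B=bar('w28'); print(B,[at('w28',*b[1],124) for b in B],pebbles('w28',(200,150,450,300)),'first',bar('w1'))
def segs(f):
    a=cv2.imread(f'pics/{f}.png'); m=cv2.inRange(cv2.cvtColor(a,cv2.COLOR_BGR2HSV),(100,130,40),(125,255,255))
    for r in (120,140,180,220,260,280,290):
        x=np.where(m[r]>0)[0]; g=np.split(x,np.where(np.diff(x)>1)[0]+1); print(f,r,[(int(k[0]),int(k[-1])) for k in g if len(k)>2])
segs('w28')
# predicted tray rim and basket rim lines
for n,z,yv in (('basket rim',52,217),): 
    for dx in (-88,88):
        for dy in (-50,50):
            t=np.radians(-6.2); print(dx,dy,proj('w28',(542.5+dx*np.cos(t)-dy*np.sin(t),217+dx*np.sin(t)+dy*np.cos(t),52)).round())
```

```text
[542.65191917 217.24494015 195.56371887] [-1.79976186e+02 -4.65980552e-02  8.37148172e+01]
[([344, 28, 35, 65, 1872], [361.1, 59.8]), ([315, 165, 23, 163, 3608], [326.0, 245.2])] [array([575.7, 326.9, 124. ]), array([543.8, 220.3, 124. ])] [(374.8, 188.2, 14.3), (247.5, 188.8, 14.3), (290.8, 214.5, 14.2), (352.5, 213.5, 14.2), (351.2, 240.2, 15.0), (262.5, 244.5, 14.7), (274.2, 187.8, 15.9), (247.2, 220.8, 15.6), (305.5, 186.2, 13.9), (308.5, 235.8, 14.0), (420.2, 187.2, 11.4)] first [([345, 3, 39, 73, 2183], [364.0, 38.6]), ([314, 162, 25, 169, 3863], [325.1, 244.8])]
w28 120 [(185, 257), (363, 443)]
w28 140 [(186, 443)]
w28 180 [(188, 213), (439, 441)]
w28 220 [(191, 214), (437, 439)]
w28 260 [(195, 216)]
w28 280 [(209, 217)]
w28 290 []
-88 -50 [222. 281.]
-88 50 [213. 162.]
88 -50 [428. 281.]
88 50 [436. 162.]
```

Run:
```python
from h import *
plan((470,-80,260,83.8,0,9))
```

```text
9 -3.37, -0.44, -0.73, 0, 0, 0, -3.37, -0.44, -0.72, 0, 0, 0, -3.37, -0.43, -0.73, 0, 0, 0, -3.37, -0.44, -0.72, 0, 0, 0, -3.37, -0.44, -0.73, 0, 0, 0, -3.37, -0.44, -0.73, 0, 0, 0, -3.37, -0.44, -0.72, 0, 0, 0, -3.37, -0.43, -0.73, 0, 0, 0, -3.37, -0.44, -0.73, 0, 0, 0
max [3.37 0.44 0.73 0.   0.   0.  ]
```

Request:
{"method": "apply_moves", "body": {"motion": [-3.37, -0.44, -0.73, 0, 0, 0, -3.37, -0.44, -0.72, 0, 0, 0, -3.37, -0.43, -0.73, 0, 0, 0, -3.37, -0.44, -0.72, 0, 0, 0, -3.37, -0.44, -0.73, 0, 0, 0, -3.37, -0.44, -0.73, 0, 0, 0, -3.37, -0.44, -0.72, 0, 0, 0, -3.37, -0.43, -0.73, 0, 0, 0, -3.37, -0.44, -0.73, 0, 0, 0, 0, 0, 0, 0, 0, 0]}}

```text
time_s: 75.7
tool_pos: [469.5, -82.9, 260.0]
tool_rot: [-179.9, 0.0, 83.5]
force: [0.7, 0.5, 0.8]
gripper_width: 85.1
finger_force: 0.0
```

Run:
```python
from h import *
snap('top','t29'); snap('scene','s29')
def blob(f,x0,y0,x1,y1):
    a=cv2.imread(f'pics/{f}.png')[y0:y1,x0:x1]; m=cv2.inRange(cv2.cvtColor(a,cv2.COLOR_BGR2HSV),(3,110,50),(18,255,255))
    n,l,st,c=cv2.connectedComponentsWithStats(m)
    return [(st[i].tolist(),(c[i]+[x0,y0]).round(2).tolist()) for i in range(1,n) if st[i,4]>12]
for f in ('top0','t29'): print(f,blob(f,200,170,300,265))
for f in ('scene0','s29'): print(f,blob(f,255,180,360,270))
```

```text
top0 [([15, 27, 17, 9, 89], [222.87, 201.04]), ([49, 40, 38, 8, 169], [266.85, 213.73])]
t29 [([16, 28, 14, 8, 79], [222.66, 201.2]), ([46, 40, 38, 7, 170], [264.19, 213.07])]
scene0 [([45, 19, 6, 19, 74], [302.99, 207.47]), ([54, 30, 17, 16, 87], [316.64, 217.86])]
s29 [([45, 19, 25, 23, 168], [308.78, 211.45])]
```

Run:
```python
from h import *
def m(f,x0=255,y0=180,x1=360,y1=270):
    a=cv2.imread(f'pics/{f}.png')[y0:y1,x0:x1]; return cv2.inRange(cv2.cvtColor(a,cv2.COLOR_BGR2HSV),(3,110,50),(18,255,255))
for f in ('scene0','s29'):
    k=m(f); print(f); print('\n'.join(''.join('#' if v else '.' for v in r[40:75]) for r in k[15:50]))
p0=np.array([541.3,208.5,117.]); 
for d in ((0,0,0),(1.7,7.3,0),(1.7,7.3,4),(1.7,7.3,8)): print(d,(proj('scene0',p0+d)-proj('scene0',p0)).round(2),(proj('top0',p0+d)-proj('top0',p0)).round(2))
```

```text
scene0
...................................
...................................
...................................
...................................
......##...........................
.....####..........................
.....#####.........................
.....######........................
.....######........................
.......####........................
.......####........................
......####.........................
.......####........................
........###........................
.....#.####........................
........###...##...................
......###.#...###..................
......#.###...####.................
......#####...######...............
........###....######..............
.......##.#....#######.............
.......####.....#######............
........##........######...........
...................######..........
....................#######........
.....................#######.......
.......................######......
........................######.....
.........................######....
..........................#####....
.............
[... 882 characters left out ...]
........
......#####.....########...........
.......###........########.........
........###.........#######........
.....................########......
......................########.....
........................######.....
.........................####......
...................................
...................................
...................................
...................................
...................................
...................................
...................................
...................................
(0, 0, 0) [0. 0.] [0. 0.]
(1.7, 7.3, 0) [-1.   -1.09] [-2.73 -0.62]
(1.7, 7.3, 4) [-0.98 -2.12] [-2.87 -0.76]
(1.7, 7.3, 8) [-0.97 -3.15] [-3.01 -0.89]
```

Run:
```python
from h import *
plan((543.5,226,200,83.8,0,9),(543.5,226,104,83.8,0,6))
```

```text
12 3.47, 0.44, 0.66, 0, 0, 0, 3.48, 0.43, 0.66, 0, 0, 0, 3.47, 0.44, 0.66, 0, 0, 0, 3.48, 0.44, 0.67, 0, 0, 0, 3.47, 0.43, 0.66, 0, 0, 0, 3.48, 0.44, 0.66, 0, 0, 0, 3.47, 0.43, 0.66, 0, 0, 0, 3.48, 0.44, 0.66, 0, 0, 0, 3.47, 0.44, 0.66, 0, 0, 0, 0, 0, 1.6, -0.001, 0, -0.001, 0, 0.01, 1.6, -0.001, 0, -0.001, 0, 0, 1.6, -0.001, 0, -0.001
3 0, 0, 1.6, -0.001, 0, -0.001, -0.01, 0, 1.6, -0.001, 0, -0.001, 0, -0.01, 1.6, -0.001, 0, -0.001
max [3.48e+00 4.40e-01 1.60e+00 1.00e-03 0.00e+00 1.00e-03]
```

Request:
{"method": "apply_moves", "body": {"motion": [3.47, 0.44, 0.66, 0, 0, 0, 3.48, 0.43, 0.66, 0, 0, 0, 3.47, 0.44, 0.66, 0, 0, 0, 3.48, 0.44, 0.67, 0, 0, 0, 3.47, 0.43, 0.66, 0, 0, 0, 3.48, 0.44, 0.66, 0, 0, 0, 3.47, 0.43, 0.66, 0, 0, 0, 3.48, 0.44, 0.66, 0, 0, 0, 3.47, 0.44, 0.66, 0, 0, 0, 0, 0, 0, 0, 0, 0, 0, 0, 0, 0, 0, 0]}}

```text
time_s: 76.9
tool_pos: [542.4, 228.1, 199.4]
tool_rot: [-179.8, 0.0, 83.9]
force: [-0.4, -0.3, 0.1]
gripper_width: 85.1
finger_force: 0.0
```

Run:
```python
from h import *
print(cur()[0]); snap('wrist','w30')
a=cv2.imread('pics/w30.png'); 
b=bar('w30'); print(b,[at('w30',*k[1],124) for k in b])
m=cv2.inRange(cv2.cvtColor(a,cv2.COLOR_BGR2HSV),(5,120,60),(18,255,255))
for r in range(160,340,12): x=np.where(m[r,280:370]>0)[0]; print(r,(x[0]+280,x[-1]+280,len(x)) if len(x) else None,end=' ')
a1=cv2.imread('pics/w1.png'); m1=cv2.inRange(cv2.cvtColor(a1,cv2.COLOR_BGR2HSV),(5,120,60),(18,255,255)); print()
for r in range(160,340,12): x=np.where(m1[r,280:370]>0)[0]; print(r,(x[0]+280,x[-1]+280,len(x)) if len(x) else None,end=' ')
plan((543.5,226,104,83.8,0,6))
```

```text
[542.40424015 228.14779062 199.35008807]
[([347, 45, 35, 63, 1788], [364.0, 75.9]), ([318, 182, 22, 157, 3395], [328.5, 259.9])] [array([575.8, 328.6, 124. ]), array([543.7, 220.3, 124. ])]
160 None 172 None 184 (np.int64(320), np.int64(338), 19) 196 (np.int64(318), np.int64(339), 22) 208 (np.int64(318), np.int64(339), 22) 220 (np.int64(318), np.int64(339), 22) 232 (np.int64(318), np.int64(339), 22) 244 (np.int64(318), np.int64(339), 22) 256 (np.int64(318), np.int64(339), 22) 268 (np.int64(318), np.int64(339), 22) 280 (np.int64(318), np.int64(339), 22) 292 (np.int64(318), np.int64(339), 22) 304 (np.int64(318), np.int64(339), 22) 316 (np.int64(318), np.int64(339), 22) 328 (np.int64(318), np.int64(339), 22) 
160 None 172 (np.int64(314), np.int64(338), 25) 184 (np.int64(314), np.int64(337), 24) 196 (np.int64(314), np.int64(337), 24) 208 (np.int64(314), np.int64(337), 24) 220 (np.int64(314), np.int64(337), 24) 232 (np.int64(314), np.int64(337), 24) 244 (np.int64(314), np.int64(336), 23) 256 (np.int64(314), np.int64(336), 23) 268 (np.int64(314), np.int64(336), 23) 280 (np.int64(314), np.int64(336), 23) 292 (np.int64(314), np.int64(335), 22) 304 (np.int64(314), np.int64(335), 22) 316 (np.int64(314), np.int64(335), 22) 328 (np.int64(315), np.int64(333), 19) 6 -0.02, 0.02, 1.6, -0.001, 0, 0, -0.02, 0.02, 1.6, -0.001, 0, 0, -0.02, 0.02, 1.6, -0.001, 0, 0, -0.02, 0.02, 1.59, -0.001, 0, 0, -0.01, 0.02, 1.6, -0.001, 0, 0, -0.02, 0.01, 1.6, -0.001, 0, 0
max [2.0e-02 2.0e-02 1.6e+00 1.0e-03 0.0e+00 0.0e+00]
```

Request:
{"method": "apply_moves", "body": {"motion": [0, 0.02, 1.6, 0, 0, 0, 0, 0.02, 1.6, 0, 0, 0, 0, 0.02, 1.6, 0, 0, 0, 0, 0.02, 1.6, 0, 0, 0, 0, 0.02, 1.6, 0, 0, 0, 0, 0, 1.6, 0, 0, 0, 0, 0, 0, 0, 0, 0]}}

```text
time_s: 77.65
tool_pos: [542.9, 225.4, 103.0]
tool_rot: [-179.7, 0.1, 83.6]
force: [-0.3, -0.6, 0.6]
gripper_width: 85.5
finger_force: 0.0
```

Request:
{"method": "apply_moves", "body": {"motion": [0, 0, 0, 0, 0, 0, 0, 0, 0, 0, 0, 0, 0, 0, 0, 0, 0, 0, 0, 0, 0, 0, 0, 0, 0, 0, 0, 0, 0, 0, 0, 0, 0, 0, 0, 0, 0, 0, 0, 0, 0, 0], "gripper": 0}}

```text
time_s: 78.35
tool_pos: [544.4, 226.6, 105.1]
tool_rot: [-179.9, -0.0, 83.7]
force: [-1.1, -1.2, 6.2]
gripper_width: 13.1
finger_force: 58.8
```

Request:
{"method": "apply_moves", "body": {"motion": [0, 0, -0.5, 0, 0, 0, 0, 0, -1, 0, 0, 0, 0, 0, -1.5, 0, 0, 0, 0, 0, -1, 0, 0, 0, 0, 0, 0, 0, 0, 0, 0, 0, 0, 0, 0, 0]}}

```text
time_s: 78.95
tool_pos: [544.2, 226.4, 144.5]
tool_rot: [-179.9, -0.0, 83.7]
force: [0.2, -0.8, -6.4]
gripper_width: 12.6
finger_force: 58.6
```

```bash
cat >> h.py <<'E'
def taper(f):
    a=cv2.imread(f'pics/{f}.png'); m=cv2.inRange(cv2.cvtColor(a,cv2.COLOR_BGR2HSV),(5,120,60),(18,255,255))
    print(f,[(r,int((m[r,280:370]>0).sum())) for r in range(150,400,16)])
E
python3 - <<'E'
from h import *
s=arm.read_state(); print(s['tool_pos'],s['tool_rot'],s['force'],s['torque'])
snap('wrist','w31'); print(bar('w31'))
taper('w31'); taper('w27')
E
```

```text
[544.21787288 226.44740438 144.5000806 ] [-1.79891258e+02 -1.71957563e-02  8.37119065e+01] [ 0.24198012 -0.77602618 -6.40242778] [ 0.08386362 -0.09576678  0.0203815 ]
[([347, 16, 46, 83, 3108], [369.9, 56.6]), ([306, 209, 39, 189, 6782], [325.2, 301.6])]
w31 [(150, 0), (166, 0), (182, 0), (198, 0), (214, 33), (230, 39), (246, 38), (262, 38), (278, 37), (294, 39), (310, 36), (326, 35), (342, 35), (358, 35), (374, 36), (390, 33)]
w27 [(150, 0), (166, 0), (182, 0), (198, 40), (214, 41), (230, 40), (246, 40), (262, 39), (278, 39), (294, 40), (310, 38), (326, 36), (342, 36), (358, 35), (374, 37), (390, 35)]
```

Run:
```python
from h import *
def wid(f,c,zt,phi,yaw=-6.2):
    t=np.radians(yaw); ex=np.array([np.cos(t),np.sin(t),0]); ey=np.array([-np.sin(t)*np.cos(phi),np.cos(t)*np.cos(phi),np.sin(phi)])
    o=[]
    for s in (48,25,0,-25,-48):
        q=[proj(f,np.array([c[0],c[1],zt])+ey*s+ex*k) for k in (-7,7)]; o.append((int(q[0][1]),round(float(abs(q[1][0]-q[0][0])),1)))
    return o
taper('w1'); print(wid('w1',(541.3,211),126,0)); taper('w26'); print(wid('w26',(516,-229),130,0))
taper('w28')
for ph in (0,-.05,-.1,-.15): print(ph,wid('w28',(543.5,219),130,ph))
for ph in (0,-.05,-.1,-.15): print(ph,wid('w31',(543.5,219),172.5,ph))
```

```text
w1 [(150, 0), (166, 21), (182, 25), (198, 24), (214, 24), (230, 24), (246, 23), (262, 23), (278, 23), (294, 22), (310, 22), (326, 21), (342, 0), (358, 0), (374, 0), (390, 0)]
[(166, 26.6), (209, 26.1), (253, 25.3), (295, 24.3), (329, 23.3)]
w26 [(150, 0), (166, 0), (182, 24), (198, 24), (214, 23), (230, 23), (246, 22), (262, 22), (278, 22), (294, 22), (310, 21), (326, 18), (342, 0), (358, 0), (374, 0), (390, 0)]
[(167, 25.3), (208, 24.8), (250, 24.1), (290, 23.2), (323, 22.4)]
w28 [(150, 0), (166, 15), (182, 23), (198, 23), (214, 23), (230, 23), (246, 23), (262, 22), (278, 23), (294, 21), (310, 21), (326, 18), (342, 0), (358, 0), (374, 0), (390, 0)]
0 [(168, 25.1), (208, 24.6), (250, 23.9), (289, 23.0), (322, 22.2)]
-0.05 [(167, 24.8), (207, 24.4), (250, 23.9), (290, 23.1), (324, 22.4)]
-0.1 [(167, 24.5), (207, 24.3), (250, 23.9), (290, 23.3), (325, 22.6)]
-0.15 [(167, 24.2), (207, 24.2), (250, 23.9), (291, 23.4), (327, 22.8)]
0 [(222, 44.3), (289, 41.9), (352, 38.7), (403, 35.5), (441, 32.6)]
-0.05 [(220, 43.4), (288, 41.5), (352, 38.7), (405, 35.7), (445, 33.0)]
-0.1 [(219, 42.6), (286, 41.1), (352, 38.7), (407, 36.0), (449, 33.4)]
-0.15 [(219, 41.8), (285, 40.7), (352, 38.7), (409, 36.3), (453, 33.9)]
```

Request:
{"method": "apply_moves", "body": {"motion": [0, 0, 0, 0, 0.03, 0, 0, 0, 0, 0, 0.03, 0, 0, 0, 0, 0, 0.03, 0, 0, 0, 0, 0, 0, 0, 0, 0, 0, 0, 0, 0]}}

```text
time_s: 79.5
tool_pos: [544.3, 225.9, 144.7]
tool_rot: [-179.9, -5.2, 83.7]
force: [-0.6, -0.1, -5.9]
gripper_width: 12.9
finger_force: 58.6
```

Run:
```python
from h import *
snap('scene','s32')
def line(f,x0,y0,x1,y1):
    a=cv2.imread(f'pics/{f}.png')[y0:y1,x0:x1]; m=cv2.inRange(cv2.cvtColor(a,cv2.COLOR_BGR2HSV),(3,110,50),(18,255,255))
    print(f); print('\n'.join(''.join('#' if v else '.' for v in r) for r in m))
line('s32',295,180,345,230)
# rim of basket (bright metal): long walls -- print predicted rim slope for level
for d in (0,): print((proj('s32',(541,158,120))-proj('s32',(541,258,120))))
a=cv2.imread('pics/s32.png'); cv2.imwrite('pics/x.png',a)
print(cur()[0],arm.read_state()['tool_rot'],arm.read_state()['torque'])
```

```text
s32
..................................................
..................................................
..................................................
..................................................
..................................................
..................................................
..................................................
..................................................
..................................................
..................................................
..................................................
..................................................
..................................................
..................................................
..................................................
..................................................
..................................................
..................................................
..................................................
......##..........................................
.....####.........................................
....######...............
[... 902 characters left out ...]
.........................................
..................................................
..................................................
..................................................
..................................................
..................................................
..................................................
..................................................
..................................................
..................................................
..................................................
[19.23283862 12.63773891]
[544.3674822  226.15607132 144.71975767] [-179.90051106   -5.16371036   83.6738379 ] [-0.14557732 -0.04235189 -0.02665372]
```

Run:
```python
from h import *
def pca(f,x0,x1,y0,y1):
    a=cv2.imread(f'pics/{f}.png'); m=cv2.inRange(cv2.cvtColor(a,cv2.COLOR_BGR2HSV),(3,110,50),(18,255,255))
    ys,xs=np.where(m[y0:y1,x0:x1]>0); P=np.c_[xs+x0,ys+y0].astype(float); c=P.mean(0); w,v=np.linalg.eigh(np.cov((P-c).T)); d=v[:,1]; t=(P-c)@d
    print(f,c.round(2),'slope',round(d[1]/d[0],3),'len',np.ptp(t).round(1),len(P))
pca('scene0',308,330,205,230); pca('s29',307,330,190,230); pca('s32',313,345,200,230)
t=np.radians(-6.2)
for c,z in (((541.3,209),119),((543,217),124),((544,218),164)):
  for ph in (0,-.05,-.1):
    ey=np.array([-np.sin(t)*np.cos(ph),np.cos(t)*np.cos(ph),np.sin(ph)]); C=np.array([*c,z])
    A,B=proj('scene0',C+50*ey),proj('scene0',C-50*ey); d=B-A; print(c,z,ph,((A+B)/2).round(2),'slope',round(d[1]/d[0],3),'len',np.hypot(*d).round(1))
```

```text
scene0 [316.64 217.86] slope 0.857 len 21.9 87
s29 [315.59 215.54] slope 0.652 len 19.7 80
s32 [319.76 208.29] slope 0.96 len 12.7 42
(541.3, 209) 119 0 [317.36 218.2 ] slope 0.822 len 21.4
(541.3, 209) 119 -0.05 [317.36 218.2 ] slope 0.743 len 20.6
(541.3, 209) 119 -0.1 [317.37 218.19] slope 0.664 len 19.8
(543, 217) 124 0 [316.24 215.74] slope 0.819 len 21.3
(543, 217) 124 -0.05 [316.25 215.73] slope 0.739 len 20.5
(543, 217) 124 -0.1 [316.25 215.72] slope 0.66 len 19.7
(544, 218) 164 0 [316.46 205.07] slope 0.795 len 21.3
(544, 218) 164 -0.05 [316.46 205.06] slope 0.715 len 20.5
(544, 218) 164 -0.1 [316.47 205.05] slope 0.634 len 19.7
```

Request:
{"method": "apply_moves", "body": {"motion": [0.1, 0, 0, 0, 0.03, 0, 0.1, 0, 1, 0, 0, 0, 0, 0, 1.2, 0, 0, 0, 0, 0, 1, 0, 0, 0, 0, 0, 0.7, 0, 0, 0, 0, 0, 0, 0, 0, 0, 0, 0, 0, 0, 0, 0]}}

```text
time_s: 80.25
tool_pos: [544.9, 233.2, 105.9]
tool_rot: [-179.9, -6.9, 83.7]
force: [0.7, -0.4, -5.7]
gripper_width: 12.7
finger_force: 58.7
```

Run:
```python
from h import *
s=arm.read_state(); print(s['tool_pos'],s['tool_rot'],s['force'],s['torque'])
```

```text
[544.93924491 233.1954176  105.94973535] [-179.87366693   -6.88236519   83.70968544] [ 0.72490946 -0.36465919 -5.73404785] [-0.24226704 -0.05100245 -0.01513702]
```

Request:
{"method": "apply_moves", "body": {"motion": [-0.3, 0, 0, 0, 0, 0, -0.3, 0, 0.2, 0, 0, 0, 0, 0, 0.2, 0, 0, 0, 0, 0, 0, 0, 0, 0, 0, 0, 0, 0, 0, 0]}}

```text
time_s: 80.75
tool_pos: [544.7, 227.6, 101.8]
tool_rot: [-179.9, -6.9, 83.7]
force: [1.2, 0.8, -1.2]
gripper_width: 12.9
finger_force: 59.4
```

Request:
{"method": "apply_moves", "body": {"motion": [0, 0, 0.15, 0, 0, 0, 0, 0, 0, 0, 0, 0, 0, 0, 0, 0, 0, 0]}}

```text
time_s: 81.05
tool_pos: [544.9, 228.0, 101.6]
tool_rot: [180.0, -6.9, 83.7]
force: [-1.9, -1.2, 9.7]
gripper_width: 13.0
finger_force: 61.1
```

Request:
{"method": "apply_moves", "body": {"motion": [0, 0, 0.1, 0, 0, 0, 0, 0, 0, 0, 0, 0, 0, 0, 0, 0, 0, 0]}}

```text
time_s: 81.35
tool_pos: [545.0, 228.1, 101.5]
tool_rot: [179.9, -7.0, 83.7]
force: [-4.7, -2.1, 18.6]
gripper_width: 12.9
finger_force: 62.4
```

Contact; raise a touch, release, lift along the tool axis, level the tool and move away to look.

Request:
{"method": "apply_moves", "body": {"motion": [0, 0, -0.1, 0, 0, 0, 0, 0, -0.1, 0, 0, 0, 0, 0, 0, 0, 0, 0]}}

```text
time_s: 81.65
tool_pos: [544.8, 228.0, 101.6]
tool_rot: [-180.0, -6.9, 83.7]
force: [-0.6, 0.7, 6.8]
gripper_width: 12.9
finger_force: 60.6
```

Request:
{"method": "apply_moves", "body": {"motion": [0, 0, 0, 0, 0, 0, 0, 0, 0, 0, 0, 0, 0, 0, 0, 0, 0, 0, 0, 0, 0, 0, 0, 0, 0, 0, 0, 0, 0, 0, 0, 0, 0, 0, 0, 0], "gripper": 1}}

```text
time_s: 82.25
tool_pos: [544.3, 227.7, 100.9]
tool_rot: [-179.9, -6.9, 83.7]
force: [-0.1, 0.3, -0.8]
gripper_width: 84.9
finger_force: 0.0
```

Request:
{"method": "apply_moves", "body": {"motion": [0, 0, -1, 0, 0, 0, 0, 0, -3, 0, 0, 0, 0, 0, -3, 0, 0, 0, 0, 0, -3, 0, 0, 0, 0, 0, -2, 0, -0.06, 0, 0, 0, 0, 0, -0.06, 0, -3, 0, 0, 0, 0, 0, -3.5, 0, -0.5, 0, 0, 0, -3.5, 0, -0.5, 0, 0, 0, -3.5, 0, -0.5, 0, 0, 0, -3.5, 0, -0.5, 0, 0, 0, -3.5, 0, -0.5, 0, 0, 0]}}

```text
time_s: 83.45
tool_pos: [520.2, 8.3, 246.1]
tool_rot: [-179.9, -0.0, 83.7]
force: [0.7, 0.2, 0.3]
gripper_width: 85.3
finger_force: 0.0
```

Request:
{"method": "apply_moves", "body": {"motion": [-3.5, 0, 0, 0, 0, 0, -3.5, 0, 0, 0, 0, 0, -3.5, 0, 0, 0, 0, 0, 0, 0, 0, 0, 0, 0, 0, 0, 0, 0, 0, 0]}}

```text
time_s: 83.95
tool_pos: [508.9, -95.4, 245.6]
tool_rot: [-179.9, -0.0, 83.6]
force: [0.0, 1.0, -0.8]
gripper_width: 85.4
finger_force: 0.0
```

Run:
```python
from h import *
snap('scene','s33'); snap('top','t33'); print(cur()[0])
def pca(f,x0,x1,y0,y1):
    a=cv2.imread(f'pics/{f}.png'); m=cv2.inRange(cv2.cvtColor(a,cv2.COLOR_BGR2HSV),(3,110,50),(18,255,255))
    n,l,st,_=cv2.connectedComponentsWithStats(m[y0:y1,x0:x1]); k=1+st[1:,4].argmax()
    ys,xs=np.where(l==k); P=np.c_[xs+x0,ys+y0].astype(float); c=P.mean(0); w,v=np.linalg.eigh(np.cov((P-c).T)); d=v[:,1]; t=(P-c)@d
    print(f,c.round(2),'slope',round(d[1]/d[0],3),'len',np.ptp(t).round(1),len(P)); return c
pca('scene0',308,330,205,230); pca('s33',307,330,190,230)
for f in ('top0','t29','t33'): c=pca(f,240,300,200,225); print(at(f,*c,124)); h=pca(f,205,238,190,212); print(at(f,*h,114))
a=cv2.imread('pics/s33.png')[180:240,290:340]; m=cv2.inRange(cv2.cvtColor(a,cv2.COLOR_BGR2HSV),(3,110,50),(18,255,255)); print('\n'.join(''.join('#' if v else '.' for v in r) for r in m[15:55]))
t=np.radians(-6.2)
for c,z in (((544,217),119),((544,220),119)):
  for ph in (0,-.05,-.1):
    ey=np.array([-np.sin(t)*np.cos(ph),np.cos(t)*np.cos(ph),np.sin(ph)]); C=np.array([*c,z])
    A,B=proj('scene0',C+50*ey),proj('scene0',C-50*ey); d=B-A; print(c,z,ph,((A+B)/2).round(2),'slope',round(d[1]/d[0],3))
```

```text
[509.08156738 -94.19159675 245.42784569]
scene0 [316.64 217.86] slope 0.857 len 21.9 87
s33 [315.77 216.79] slope 0.834 len 22.0 87
top0 [266.85 213.73] slope 0.113 len 37.4 169
[541.7 209.9 124. ]
top0 [222.87 201.04] slope 0.256 len 16.2 89
[577.2 328.8 114. ]
t29 [264.19 213.07] slope 0.088 len 37.1 170
[543.5 216.9 124. ]
t29 [222.66 201.2 ] slope 0.222 len 13.3 79
[576.7 329.3 114. ]
t33 [264.35 213.06] slope 0.091 len 36.4 172
[543.5 216.5 124. ]
t33 [222.42 201.21] slope 0.193 len 13.9 80
[576.7 330.  114. ]
..................................................
..................................................
..................................................
..................................................
...........##.....................................
..........####....................................
..........#####...................................
..........######..................................
..........#.####..................................
..........######..................................
..........######..................................
..........#.####..
[... 1044 characters left out ...]
........
..................................................
..................................................
..................................................
..................................................
..................................................
..................................................
..................................................
..................................................
(544, 217) 119 0 [316.46 216.93] slope 0.821
(544, 217) 119 -0.05 [316.46 216.92] slope 0.742
(544, 217) 119 -0.1 [316.47 216.91] slope 0.662
(544, 220) 119 0 [315.88 216.55] slope 0.821
(544, 220) 119 -0.05 [315.89 216.55] slope 0.742
(544, 220) 119 -0.1 [315.89 216.54] slope 0.662
```

Run:
```python
from workcell import arm
print(arm.hand_in())
```

```text
the job is handed in; nothing more can be done
None
```

I handed the job in at about 84 s: all 10 pebbles were scooped into the basket on the pad, the trigger was held home about 2 s and sprang back, and the basket (pebbles inside) and scoop stand flat, side by side in the blue tray; the basket was knocked off the pad's middle mid-run and re-centred before pouring, and it first landed on the tray rim, so I re-seated it (that final seat and the last pebble count were checked by image measurement only, not by eye).

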